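# Unlock the parts drawer, stow the boxed parts, lock up

### The job

Take the T-key from its holder, push its square tip well down into the square recess of the lock on top of the cabinet and turn it anticlockwise (seen from above) as far as it goes to unlock the drawer; only then pull the drawer well open and put every boxed part that is lying on the bench into it, each resting on the drawer's floor. Slide the drawer fully shut, lock it again with the key seated in the recess, turned clockwise as far as it goes, and finish with the key standing in its holder, fully down. Leave the spray can, the spanner and the jar where they are.

Things in the scene. Friction and masses are not known exactly. Their poses are not given: they have to be found in the camera images.
- long_a: plain cardboard carton of parts, 115 long (its x) x 44 wide (its y) x 42 high (its z) mm, about 0.28 kg, lying on the bench at the start at any yaw; origin: centre of its underside. Absent in some runs.
- long_b: plain cardboard carton of parts, 115 long (its x) x 44 wide (its y) x 42 high (its z) mm, about 0.28 kg, lying on the bench at the start at any yaw; origin: centre of its underside. Absent in some runs.
- short_a: plain cardboard carton of parts, 95 long (its x) x 50 wide (its y) x 46 high (its z) mm, about 0.28 kg, lying on the bench at the start at any yaw; origin: centre of its underside. Absent in some runs.
- short_b: plain cardboard carton of parts, 95 long (its x) x 50 wide (its y) x 46 high (its z) mm, about 0.28 kg, lying on the bench at the start at any yaw; origin: centre of its underside. Absent in some runs.
- cab: low blue steel parts cabinet standing on the bench to the robot's left, 360 wide (its y) x 280 deep (its x) x 105 mm high, one drawer; its front (-x side) looks towards the robot's right (world -y, within 0.13 rad); origin: centre of its underside
- cab_drawer0 (a joint): how far the drawer is pulled out of the cabinet, m: 0 shut (as at the start), end of travel 0.197; it slides with about 1 N of friction and stays where left. The lock has no real bolt in this scene, but the drawer must not be pulled while the lock is not open
- drawer_floor (a point): centre of the drawer's inner floor, moving with it; +x points into the cabinet (closing), z up. Inside 235 (x) by 318 (y) mm; walls rise 61 mm above this floor, front panel 70 mm, cabinet's ceiling 71 mm, cabinet's top 83 mm. When the drawer is out by d, the stretch from x = -0.1175 to x = -0.1235 + d is open to above, the rest is under the cabinet
- cab_drawer0_handle (a point): middle of the drawer's bar handle: a level round bar 11 mm thick, 120 mm long along the drawer's y, 35 mm out from the front panel, 38 mm below the cabinet's top; same axes as drawer_floor
- lock (a joint): angle of the lock plug, rad: 0 unlocked, grows clockwise seen from above to its stop at 1.2 (locked); starts locked, at 1.1 to 1.2; takes about 0.1 N m and stays where left
- lock_collar: round dark steel collar 76 mm across, 26 mm high, fixed on the cabinet's top near its front, 45 mm behind the front edge and 90 mm from the middle, on the end away from the robot; the lock's plug, a 44 mm square steel block, turns inside it; origin: centre of its underside
- lock_mouth (a point): centre of the mouth of the square recess in the lock's plug, on the plug's top face 30 mm above the cabinet's top; turns with the plug. The recess is 23 mm square, sides along this point's x and y, 24 mm deep, 3 mm bevel at the mouth; z up. The key has about 0.16 rad of play each way in it
- holder: black block 80 x 80 x 40 mm fixed on the cabinet's top that holds the key; origin: centre of its underside
- holder_hole0 (a point): centre of the mouth of the holder's square hole on its top face; the hole is 23 mm square, its sides along this point's x and y, 30 mm deep, 3 mm bevel; z up
- key: steel T-key, about 0.3 kg, 99 mm tall, standing upright in the holder at the start. Origin: centre of the tip's underside, z up along the shank. Tip 20 mm square (sides along x and y), 32 mm long; round shank 16 mm thick; dark crossbar 90 mm long along its y, 20 mm thick (x), 24 mm high, its centre 87 mm above the origin. The tip fits the lock and the holder in any of its four quarter turns.
- spray: bystander: blue-labelled spray can 60 mm across, 150 mm high; origin centre of its underside
- spanner: bystander: steel spanner 190 mm long lying on the bench
- grease: bystander: grease jar 80 mm across, 80 mm high; origin centre of its underside

How it is judged:
By the outcome, as a careful person would: the job done as asked, in the order asked, and still so for the second after the job is handed in, with the robot touching nothing.
Of long_a, long_b, short_a, short_b only 2 to 4 are there at a start; the rules pass over those that are not, and their reading is None.
At some moment in a run one of long_a, long_b, short_a, short_b may be knocked a few centimetres aside while the robot is not near it.
It also fails if it takes over 210 s, if anything falls off the work surface, if the arm or the gripper's body presses on something with over 40 N, if the wrist force passes 120 N, or if a joint passes its speed limit or range.

### The arm

A 6-joint arm with a two-finger parallel gripper is mounted at the origin on the work surface. World frame = base frame: x ahead of the robot, y to its left, z up, the work surface at z = 0. Lengths are in m, angles in rad, forces in N, time in s.
With the tool pointing down it reaches from about 0.375 to 0.825 m from the base axis. Payload 5.5 kg.
Tool frame: the origin (TCP) lies at the very end of the fingers, on their centre line; the grasp point (between the pads) lies 19 mm behind it; z points along the fingers, y is the line along which they close (so a half turn about z gives the same grasp; the last joint's range is limited). The gripper opens to 85 mm and grips with 20 to 120 N. Pads are 22 mm wide; open, the fingers measure 114 mm over their backs; the gripper's body (76 mm by 85 mm) begins 54 mm behind the grasp point. The pads swing forward as they close: fully open they stand 13 mm farther back than shut.
Start: joints at [-1.117, 0.314, -0.047, 1.21, 0, 1.571], TCP at [0.263, -0.539, 0.231] pointing down, gripper open.
Joint ranges: [-2.67, 2.67], [-0.69, 1.73], [-1.03, 1.25], [-2.08, 2.16], [-1.42, 1.45], [-3.14, 3.14]. Speed limits (rad/s): [2.39, 2.39, 3.01, 3.14, 3.14, 3.14].

### API

Orientations are given as a unit quaternion [w, x, y, z].
In Python, from cell import robot gives the robot as it stands.
- The arm moves only by the tool carry_out, never from a script. Its argument "motion" is a list of rows, each an object of numbers: "x", "y", "z": the shift along the tool's x, y, z in mm; "rx", "ry", "rz": the turn, a rotation vector about the tool's x, y, z in degrees. A call has 1 to 8 rows; each row is the pose to reach, as a shift and turn from the pose commanded when the call began, along the tool's axes at that moment; what a row does not reach only later rows make up. A row lasts 1/12 s, in which the tool goes at most 41.7 mm and 7.16 degrees, less where a joint would pass 70% of its speed; a pose out of reach is approached as far as the arm can. A call with a gripper value outside its range is refused whole. "gripper" is the opening, from 0 (shut) to 1 (fully open), set as the call begins (left out, the last holds). The fingers move at their own pace and stop on an object; "force" is the grip in N (left out, the last holds). Time passes only in rows, so rows that repeat a pose let the fingers close. It gives the time, the measured TCP pose, the force, the opening and the grip force at its end, in the units of the state.
- robot.observe(): the state, without advancing time (a new reading comes with each control period).
- robot.capture(name): name is "scene" or "top"; returns a dict with "color" (480x640x3 uint8, red, green, blue), "range_z" (480x640 float32, m along the optical axis (not along the pixel's ray), 0 where there is no reading), "K" (3x3 intrinsics, pixels), "k1" (the pictures are not rectified: a ray, as slopes to the right and down, at radius r is drawn at 1 + k1 r^2 times it, then the intrinsics apply), "extrinsics" (4x4, takes a point from camera to world coordinates). Camera axes: x right, y down, z forward; pixel columns grow to the right and rows downward; lengths in m; the calibration is good to about 2 mm. A picture is of the moment at which its call begins.
- robot.finish_job(): hands the job in; it is judged then, once.
The state is a dict: "clock": time; "joint_positions": joint angles; "dq": joint speeds; "joint_torque": joint torques, N m; "position": TCP position; "eef_rot": TCP orientation; "force": force on the tool from outside, world axes, zero at the start; "ft_torque": the same for the moment, N m; "gripper_width": opening from 0.0 (shut) to 1.0 (fully open); "grip_force": force on a finger pad.
Only numpy, scipy, OpenCV 4.12 (cv2) and the standard library are available. Lean on these libraries where they do the work, as an engineer would, in place of code of your own. Each camera call takes 0.05 s, during which the arm holds its last target. There are 200 camera calls.

## Working session

There is one attempt and no reset: what is moved stays moved. The work goes in short steps, Python scripts to look and compute and a tool call to move; the robot and the scene stay as the last step left them, time stands still between calls to the robot, and variables do not carry over. Pictures are saved under pics/ and viewed, at most 14 in all, crops included, and the job is handed in when it is done.

Besides the shell and the picture viewer there is one more tool, called after "Request:" as name([rows], argument=value, ...), one row to a line, values as JSON. carry_out: Moves the arm, as the interface text tells. Its arguments: {"type":"object","properties":{"motion":{"type":"array","items":{"type":"object","properties":{"x":{"type":"number"},"y":{"type":"number"},"z":{"type":"number"},"rx":{"type":"number"},"ry":{"type":"number"},"rz":{"type":"number"}}}},"gripper":{"type":"number"},"force":{"type":"number"}},"required":["motion"]}

```bash
ls; mkdir -p pics
cat > h.py <<'E'
import numpy as np, cv2
from cell import robot
from scipy.spatial.transform import Rotation as R
def cap(name,fn=None):
    c=robot.capture(name)
    if fn: cv2.imwrite('pics/'+fn,c['color'][:,:,::-1])
    return c
def slopes(c,uv):
    uv=np.atleast_2d(np.float64(uv)); K=c['K']
    d=np.stack([(uv[:,0]-K[0,2])/K[0,0],(uv[:,1]-K[1,2])/K[1,1]],1); s=d.copy()
    for _ in range(20): s=d/(1+c['k1']*(s**2).sum(1,keepdims=True))
    return s
def ray(c,uv,z):
    s=slopes(c,uv); T=c['extrinsics']
    r=np.c_[s,np.ones(len(s))]@T[:3,:3].T; o=T[:3,3]
    return o+r*((z-o[2])/r[:,2])[:,None]
def cloud(c):
    v,u=np.mgrid[:480,:640]; s=slopes(c,np.stack([u.ravel(),v.ravel()],1))
    d=c['range_z'].reshape(-1,1); T=c['extrinsics']
    p=(np.c_[s,np.ones(len(s))]*d)@T[:3,:3].T+T[:3,3]; p[d[:,0]==0]=np.nan
    return p.reshape(480,640,3)
E
python3 - <<'E'
from h import *
for n in('scene','top'):
    c=cap(n,n+'0.png'); print(n,c['K'].round(1).tolist(),c['k1'],c['extrinsics'].round(3).tolist())
    np.savez(n+'0.npz',**c)
print(robot.observe())
E
```

```text
pics
scene [[503.8, 0.0, 316.8], [0.0, 503.8, 236.9], [0.0, 0.0, 1.0]] -0.13754661660330675 [[-0.746, 0.523, -0.413, 1.105], [0.666, 0.593, -0.453, 0.425], [0.008, -0.613, -0.79, 1.025], [0.0, 0.0, 0.0, 1.0]]
top [[574.6, 0.0, 319.7], [0.0, 574.6, 254.0], [0.0, 0.0, 1.0]] -0.126158821187288 [[-0.019, -0.996, 0.083, 0.503], [-1.0, 0.018, -0.015, -0.093], [0.014, -0.084, -0.996, 1.522], [0.0, 0.0, 0.0, 1.0]]
{'clock': 0.1, 'joint_positions': array([-1.11701736e+00,  3.14163397e-01, -4.79546813e-02,  1.21019587e+00,
        5.99271668e-06,  1.57079290e+00]), 'dq': array([ 6.92262191e-04, -1.48542005e-03,  6.95228903e-04, -1.83934937e-03,
       -1.81445939e-05,  8.29122380e-05]), 'joint_torque': array([-3.65581468e-05, -5.40768349e+01,  3.40541267e+01,  1.11420316e-02,
        4.96992902e-05, -1.43176777e-05]), 'position': array([ 0.26279906, -0.53882247,  0.23052663]), 'eef_rot': array([-7.40035758e-04,  9.74370146e-01,  2.24949424e-01, -1.67771624e-04]), 'force': array([-0.28525127, -0.67307496,  0.49281712]), 'ft_torque': array([0.03135586, 0.01793273, 0.01162872]), 'grip_force': 0.0, 'gripper_width': 0.9997305860303556}
```

View pics/top0.png

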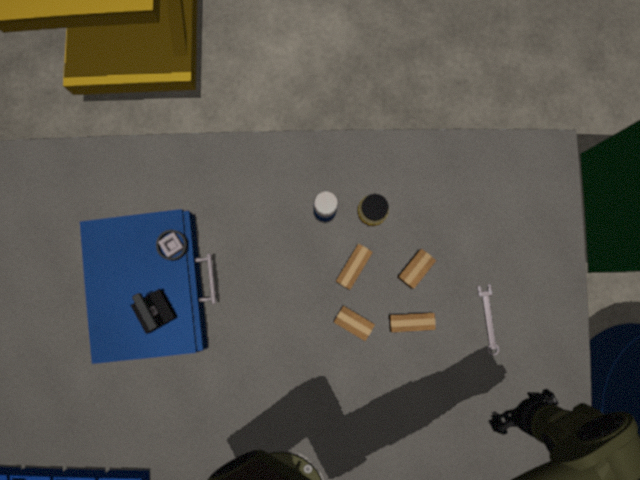

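View pics/scene0.png

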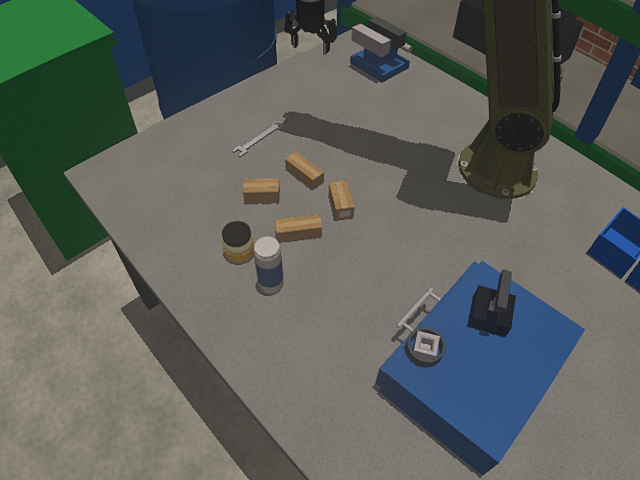

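The top view shows cartons near (354,266), (416,268), (354,322) and (413,322). The lock is at (172,245), the holder with key at (152,310), and the handle at (212,278). Next I'll measure them.

```bash
cat >> h.py <<'E'
def rect(P):
    (cx,cy),(w,h),a=cv2.minAreaRect(np.float32(P[:,:2])*1000)
    if w<h: w,h,a=h,w,a+90
    return np.round([cx,cy,w,h,(a+90)%180-90],1)
def cartons(c):
    p=cloud(c); hsv=cv2.cvtColor(c['color'],cv2.COLOR_RGB2HSV)
    m=((hsv[...,0]>8)&(hsv[...,0]<22)&(hsv[...,1]>70)&(p[...,2]>.03)&(p[...,2]<.075)&(abs(p[...,0]-.5)<.45)).astype(np.uint8)
    m=cv2.morphologyEx(m,cv2.MORPH_OPEN,np.ones((3,3)))
    n,l,s,ce=cv2.connectedComponentsWithStats(m); o=[]
    for i in range(1,n):
        if s[i,4]<120: continue
        k=np.contours=None
        q=p[l==i]; q=q[np.isfinite(q[:,0])]; z=np.median(q[:,2])
        q2=q[abs(q[:,2]-z)<.008]
        v,u=np.nonzero(l==i)
        rr=rect(ray(c,np.stack([u,v],1),z))
        o.append((ce[i].round().tolist(),int(s[i,4]),round(float(z),4),rr.tolist()))
    return o
E
sed -i '/np.contours/d' h.py
python3 - <<'E'
from h import *
for n in('top','scene'):
    c=dict(np.load(n+'0.npz')); p=cloud(c); print(n)
    for o in cartons(c): print(o)
    hsv=cv2.cvtColor(c['color'],cv2.COLOR_RGB2HSV); z=p[...,2]
    reg=(p[...,1]>.15)&(p[...,0]>.2)&(p[...,0]<.9)&(p[...,1]<.65)
    for lo,hi,nm in((.098,.112,'cab'),(.126,.139,'collar/plug'),(.141,.150,'holder'),(.19,.23,'bar'),(.055,.09,'handle')):
        m=(reg&(z>lo)&(z<hi)).astype(np.uint8)
        if nm=='cab': m&=(hsv[...,0]>100)&(hsv[...,1]>120)
        if nm!='handle':m=cv2.morphologyEx(m,cv2.MORPH_OPEN,np.ones((3,3)))
        k,l,s,ce=cv2.connectedComponentsWithStats(m)
        for i in range(1,k):
            if s[i,4]>25: print(nm,ce[i].round(),s[i,4],np.median(z[l==i]).round(4),rect(p[l==i]))
    ci={'top':(165,280),'scene':(460,320)}[n]
    cr=c['color'][ci[1]-70:ci[1]+70,ci[0]-90:ci[0]+90,::-1]
    cv2.imwrite(f'pics/crop_{n}.png',cv2.resize(cr,None,fx=4.2,fy=4.2,interpolation=cv2.INTER_CUBIC))
E
```

```text
top
([354.0, 266.0], 722, 0.0404, [593.2, -203.8, 113.2, 43.9, -32.2])
([417.0, 268.0], 706, 0.0444, [585.4, -366.7, 96.1, 51.8, -40.5])
([354.0, 323.0], 725, 0.0451, [448.1, -199.4, 96.2, 49.6, 57.9])
([412.0, 322.0], 755, 0.0407, [446.3, -351.2, 114.6, 44.4, -88.6])
cab [134. 287.] 11937 0.1039 [550.5 343.4 358.  265.7   5.7]
collar/plug [171. 238.] 60 0.133 [666.2 249.   26.4  15.3 -84.2]
collar/plug [163. 244.] 33 0.1331 [650.4 269.7  16.4  12.6   5.3]
collar/plug [177. 247.] 54 0.1332 [643.9 232.1  22.1  18.4   1.8]
holder [148. 299.] 29 0.1452 [516.6 300.5  17.7   9.6 -89.9]
holder [159. 306.] 63 0.1443 [498.2 272.7  26.7  20.3  36.4]
holder [138. 316.] 49 0.145 [475.1 324.7  34.2  11.7  27.8]
holder [166. 316.] 66 0.1442 [476.3 257.3  23.9  20.2 -82.2]
bar [145. 311.] 400 0.2118 [488.1 291.5  90.6  22.   29.2]
handle [199. 277.] 895 0.0737 [565.2 185.1 352.   61.    5.8]
scene
([304.0, 166.0], 524, 0.0406, [452.3, -349.5, 121.4, 51.3, -86.9])
([261.0, 187.0], 576, 0.0445, [591.7, -362.5, 94.6, 58.9, -41.6])
([341.0, 196.0], 566, 0.0459, [454.5, -196.2, 106.0, 52.6, 57.8])
([298.0, 224.0], 712, 0.0416, [599.4, -200.3, 114.6, 53.1, -32.6])
cab [490. 365.] 17509 0.1046 [553.2 343.6 363.2 265.6   5.3]
collar/plug [501. 328.] 54 0.1328 [515.5 331.7  32.3   4.7 -64.1]
collar/plug [424. 342.] 632 0.1325 [654.2 246.   75.3  66.2   3.3]
collar/plug [441. 353.] 42 0.1311 [646.8 283.7  27.6   6.9  12.6]
collar/plug [431. 360.] 32 0.1305 [671.8 280.2  18.4   6.2 -30.9]
holder [492. 308.] 969 0.1447 [490.5 292.9  84.4  79.9  28.4]
bar [503. 292.] 500 0.2129 [492.1 293.6  91.2  21.2  28. ]
handle [416. 308.] 332 0.0703 [570.7 176.5 128.2  41.3   4.1]
handle [436. 421.] 1010 0.0731 [732.7 354.6 277.9   6.6 -85. ]
```

View pics/crop_top.png

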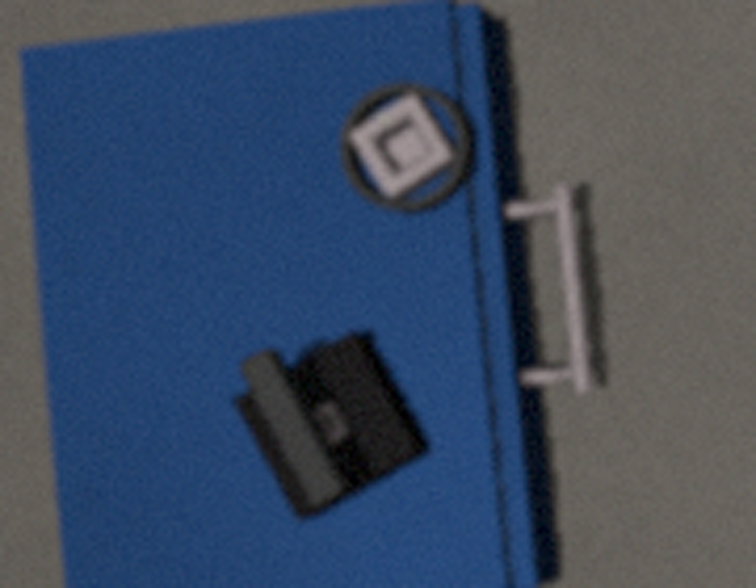

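View pics/crop_scene.png

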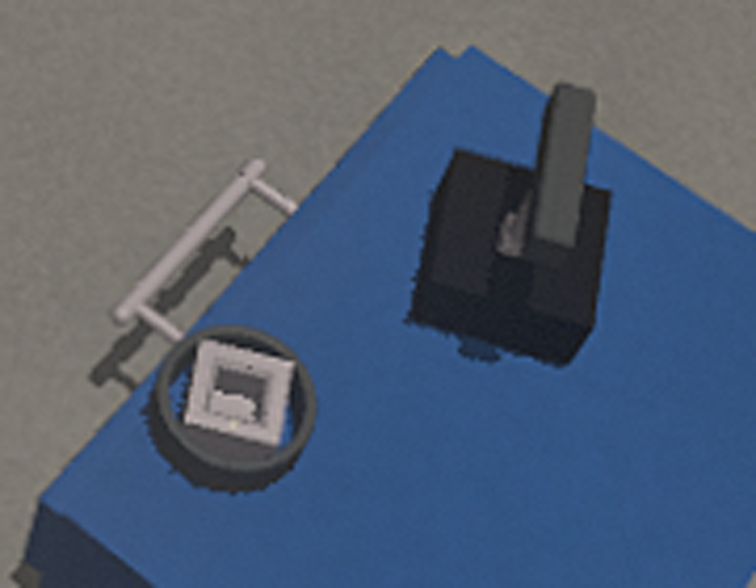

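The crops show the key standing in the holder, with its bar along about 28.5°. The lock plug is a light square at crop (402,145) in the top view and (240,392) in the scene view. Next I'll fit the plug and handle precisely.

```bash
cat >> h.py <<'E'
def light(c,ctr,z,rad,sat=45,val=120):
    "rect of pale pixels near world xy ctr, cast on height z"
    v,u=np.mgrid[:480,:640]; uv=np.stack([u.ravel(),v.ravel()],1); w=ray(c,uv,z).reshape(480,640,3)
    hsv=cv2.cvtColor(c['color'],cv2.COLOR_RGB2HSV)
    m=(np.hypot(w[...,0]-ctr[0],w[...,1]-ctr[1])<rad)&(hsv[...,1]<sat)&(hsv[...,2]>val)
    return rect(w[m]),int(m.sum()),w[m]
def go(x,y,z,yaw,tilt=None):
    "print tool shift to TCP target (m), tool x at yaw deg, pointing down"
    s=robot.observe(); q=s['eef_rot']; C=R.from_quat(np.r_[q[1:],q[0]])
    a=np.radians(yaw); X=np.array([np.cos(a),np.sin(a),0]); Z=np.array([0,0,-1.])
    T=R.from_matrix(np.c_[X,np.cross(Z,X),Z])
    d=C.inv().apply(np.array([x,y,z])-s['position'])*1000; r=np.degrees((C.inv()*T).as_rotvec())
    print('shift',d.round(1),'rot',r.round(1),'rows',round(max(np.linalg.norm(d)/41.7,np.linalg.norm(r)/7.16),1))
def st():
    s=robot.observe(); q=s['eef_rot']; C=R.from_quat(np.r_[q[1:],q[0]]).as_matrix()
    print('t',round(s['clock'],2),'p',(s['position']*1000).round(1),'yaw',np.degrees(np.arctan2(C[1,0],C[0,0])).round(2),'zax',C[:,2].round(4),'j',s['joint_positions'].round(3),'F',s['force'].round(1),'M',s['ft_torque'].round(2),'w',round(s['gripper_width'],3),'g',round(s['grip_force'],1))
E
python3 - <<'E'
from h import *
for n in('top','scene'):
    c=dict(np.load(n+'0.npz'))
    hsv=cv2.cvtColor(c['color'],cv2.COLOR_RGB2HSV)
    for sat,val in((45,110),(60,130)):
        r,k,w=light(c,(.655,.249),.135,.036,sat,val); print(n,'plug',r,k)
        r,k,w=light(c,(.568,.13),.067,.085,sat,val); print(n,'handle',r,k)
    u,v={'top':(171,244),'scene':(424,342)}[n]
    # collar: dark grey ring fit
    vv,uu=np.mgrid[:480,:640]; w=ray(c,np.stack([uu.ravel(),vv.ravel()],1),.131).reshape(480,640,3)
    m=(np.hypot(w[...,0]-.655,w[...,1]-.249)<.05)&(hsv[...,1]<75)
    m=m.astype(np.uint8); cn,_=cv2.findContours(m,cv2.RETR_EXTERNAL,cv2.CHAIN_APPROX_NONE); cn=max(cn,key=cv2.contourArea)
    P=ray(c,cn[:,0],.131); print('collar',cv2.minEnclosingCircle(np.float32(P[:,:2]*1000)))
go(.4905,.2925,.30,28.5); st()
E
```

```text
top plug [649.6 250.8  45.8  44.8  30.9] 285
top handle [567.  175.7 128.5  36.5   6.9] 251
top plug [649.6 250.8  43.3  42.6 -56.3] 228
top handle [565.8 175.2 120.2  32.1   6.9] 131
collar ((647.3685302734375, 248.2470703125), 38.743568420410156)
scene plug [655.  247.3  53.1  44.8 -58. ] 390
scene handle [569.3 118.8 169.6 147.4   6. ] 3365
scene plug [652.7 250.6  44.4  44.3 -57.9] 362
scene handle [570.5 136.3 140.1 111.4   5.2] 267
collar ((658.0870361328125, 245.58494567871094), 48.12842559814453)
shift [ 569.1 -647.5  -68.5] rot [-0.1 -0.  -2.5] rows 20.7
t 0.1 p [ 262.8 -538.8  230.5] yaw 26.0 zax [-7.0e-04  1.4e-03 -1.0e+00] j [-1.117  0.314 -0.048  1.21   0.     1.571] F [-0.3 -0.7  0.5] M [0.03 0.02 0.01] w 1.0 g 0.0
```

Request:
carry_out([
  {"x": 289, "y": -161, "z": -60},
  {"x": 289, "y": -161, "z": -60},
  {"x": 289, "y": -161, "z": -60},
  {"x": 289, "y": -161, "z": -60},
  {"x": 289, "y": -161, "z": -60},
  {"x": 289, "y": -161, "z": -60},
  {"x": 289, "y": -161, "z": -60},
  {"x": 289, "y": -161, "z": -60},
], gripper=0.7)

```text
invalid input
```

```bash
python3 -c "
from h import *
st(); go(.4905,.2925,.30,28.5);go(.4905,.2925,.30,208.5)"
```

```text
t 0.1 p [ 262.8 -538.8  230.5] yaw 26.0 zax [-7.0e-04  1.4e-03 -1.0e+00] j [-1.117  0.314 -0.048  1.21   0.     1.571] F [-0.3 -0.7  0.5] M [0.03 0.02 0.01] w 1.0 g 0.0
shift [ 569.1 -647.5  -68.5] rot [-0.1 -0.  -2.5] rows 20.7
shift [ 569.1 -647.5  -68.5] rot [-0.000e+00  1.000e-01  1.775e+02] rows 24.8
```

Request:
carry_out([
  {"x": 40, "y": -22, "z": -8, "rx": 0, "ry": 0, "rz": 0},
], gripper=0.7, force=40)

```text
clock: 0.18
position: [0.2836, -0.5087, 0.2363]
eef_rot: [-0.0, 0.975, 0.222, -0.002]
force: [1.5, 0.1, 0.5]
gripper_width: 0.883
grip_force: 0.0
```

Request:
carry_out([
  {"x": 250, "y": -140, "z": -52, "rx": 0, "ry": 0, "rz": 0},
  {"x": 250, "y": -140, "z": -52, "rx": 0, "ry": 0, "rz": 0},
  {"x": 250, "y": -140, "z": -52, "rx": 0, "ry": 0, "rz": 0},
  {"x": 250, "y": -140, "z": -52, "rx": 0, "ry": 0, "rz": 0},
  {"x": 250, "y": -140, "z": -52, "rx": 0, "ry": 0, "rz": 0},
  {"x": 250, "y": -140, "z": -52, "rx": 0, "ry": 0, "rz": 0},
  {"x": 250, "y": -140, "z": -52, "rx": 0, "ry": 0, "rz": 0},
  {"x": 250, "y": -140, "z": -52, "rx": 0, "ry": 0, "rz": 0},
])

```text
clock: 0.85
position: [0.4537, -0.2651, 0.2917]
eef_rot: [-0.001, 0.974, 0.228, 0.002]
force: [-0.2, -0.3, -0.4]
gripper_width: 0.703
grip_force: 0.0
```

```bash
python3 -c "
from h import *
st(); go(.4905,.2925,.30,28.5);go(.4905,.2925,.30,208.5)"
```

```text
t 0.85 p [ 453.7 -265.1  291.7] yaw 26.41 zax [ 0.0032  0.0019 -1.    ] j [-0.531  0.153 -0.115  1.301  0.003  2.15 ] F [-0.2 -0.3 -0.4] M [-0.04  0.01  0.  ] w 0.703 g 0.0
shift [ 281.  -483.1   -7.1] rot [-0.  -0.2 -2.1] rows 13.4
shift [ 281.  -483.1   -7.1] rot [ -0.3   0.  177.9] rows 24.8
```

Request:
carry_out([
  {"x": 140, "y": -241, "z": -6, "rx": 0, "ry": 0, "rz": -56},
  {"x": 140, "y": -241, "z": -6, "rx": 0, "ry": 0, "rz": -56},
  {"x": 140, "y": -241, "z": -6, "rx": 0, "ry": 0, "rz": -56},
  {"x": 140, "y": -241, "z": -6, "rx": 0, "ry": 0, "rz": -56},
  {"x": 140, "y": -241, "z": -6, "rx": 0, "ry": 0, "rz": -56},
  {"x": 140, "y": -241, "z": -6, "rx": 0, "ry": 0, "rz": -56},
  {"x": 140, "y": -241, "z": -6, "rx": 0, "ry": 0, "rz": -56},
  {"x": 140, "y": -241, "z": -6, "rx": 0, "ry": 0, "rz": -56},
])

```text
clock: 1.52
position: [0.4701, 0.0119, 0.2963]
eef_rot: [-0.001, 0.751, 0.66, 0.001]
force: [-0.5, -0.5, 0.3]
gripper_width: 0.702
grip_force: 0.0
```

```bash
python3 -c "
from h import *
st(); go(.4905,.2925,.30,28.5+110)"
```

```text
t 1.52 p [470.1  11.9 296.3] yaw 82.66 zax [-2.e-04  2.e-03 -1.e+00] j [ 0.024  0.048 -0.221  1.301  0.002  1.723] F [-0.5 -0.5  0.3] M [-0.12 -0.05 -0.03] w 0.702 g 0.0
shift [280.9 -15.6  -3.1] rot [  0.   -0.1 -55.8] rows 7.8
```

Request:
carry_out([
  {"x": 281, "y": -16, "z": -3, "rx": 0, "ry": 0, "rz": -56},
  {"x": 281, "y": -16, "z": -3, "rx": 0, "ry": 0, "rz": -56},
  {"x": 281, "y": -16, "z": -3, "rx": 0, "ry": 0, "rz": -56},
  {"x": 281, "y": -16, "z": -3, "rx": 0, "ry": 0, "rz": -56},
  {"x": 281, "y": -16, "z": -3, "rx": 0, "ry": 0, "rz": -56},
  {"x": 281, "y": -16, "z": -3, "rx": 0, "ry": 0, "rz": -56},
  {"x": 281, "y": -16, "z": -3, "rx": 0, "ry": 0, "rz": -56},
  {"x": 281, "y": -16, "z": -3, "rx": 0, "ry": 0, "rz": -56},
])

```text
clock: 2.18
position: [0.4934, 0.2932, 0.2981]
eef_rot: [-0.001, 0.353, 0.936, 0.001]
force: [-1.0, -0.5, -0.4]
gripper_width: 0.7
grip_force: 0.0
```

Request:
carry_out([
  {"x": 0, "y": 0, "z": 0, "rx": 0, "ry": 0, "rz": -56},
  {"x": 0, "y": 0, "z": 0, "rx": 0, "ry": 0, "rz": -56},
  {"x": 0, "y": 0, "z": 0, "rx": 0, "ry": 0, "rz": -56},
  {"x": 0, "y": 0, "z": 0, "rx": 0, "ry": 0, "rz": -56},
  {"x": 0, "y": 0, "z": 0, "rx": 0, "ry": 0, "rz": -56},
  {"x": 0, "y": 0, "z": 0, "rx": 0, "ry": 0, "rz": -56},
  {"x": 0, "y": 0, "z": 0, "rx": 0, "ry": 0, "rz": -56},
  {"x": 0, "y": 0, "z": 0, "rx": 0, "ry": 0, "rz": -56},
])

```text
clock: 2.85
position: [0.4934, 0.2876, 0.2989]
eef_rot: [-0.0, -0.125, 0.992, -0.0]
force: [-0.6, -1.0, 0.4]
gripper_width: 0.703
grip_force: 0.0
```

Request:
carry_out([
  {"x": 0, "y": 0, "z": 0, "rx": 0, "ry": 0, "rz": -14},
  {"x": 0, "y": 0, "z": 0, "rx": 0, "ry": 0, "rz": -14},
  {"x": 0, "y": 0, "z": 0, "rx": 0, "ry": 0, "rz": -14},
  {"x": 0, "y": 0, "z": 0, "rx": 0, "ry": 0, "rz": -14},
])

```text
clock: 3.18
position: [0.4935, 0.2877, 0.2991]
eef_rot: [-0.0, -0.24, 0.971, -0.0]
force: [1.3, 0.6, -0.3]
gripper_width: 0.702
grip_force: 0.0
```

```bash
python3 -c "
from h import *
st(); go(.4905,.2925,.19,208.5)"
```

```text
t 3.18 p [493.5 287.7 299.1] yaw -152.21 zax [-6.e-04 -5.e-04 -1.e+00] j [ 0.528  0.242  0.012  1.341 -0.     0.043] F [ 1.3  0.6 -0.3] M [-0.03 -0.03 -0.02] w 0.702 g 0.0
shift [  0.3   5.6 109.1] rot [-0.  -0.  -0.7] rows 2.6
```

Request:
carry_out([
  {"x": 0.3, "y": 5.6, "z": 0, "rx": 0, "ry": 0, "rz": -0.7},
  {"x": 0.3, "y": 5.6, "z": 40, "rx": 0, "ry": 0, "rz": -0.7},
  {"x": 0.3, "y": 5.6, "z": 80, "rx": 0, "ry": 0, "rz": -0.7},
  {"x": 0.3, "y": 5.6, "z": 105, "rx": 0, "ry": 0, "rz": -0.7},
  {"x": 0.3, "y": 5.6, "z": 115, "rx": 0, "ry": 0, "rz": -0.7},
  {"x": 0.3, "y": 5.6, "z": 115, "rx": 0, "ry": 0, "rz": -0.7},
])

```text
clock: 3.68
position: [0.4887, 0.2921, 0.1819]
eef_rot: [-0.002, -0.247, 0.969, -0.001]
force: [-0.1, 0.1, 0.1]
gripper_width: 0.7
grip_force: 0.0
```

Request:
carry_out([
  {"x": 0, "y": 0, "z": 0, "rx": 0, "ry": 0, "rz": 0},
  {"x": 0, "y": 0, "z": 0, "rx": 0, "ry": 0, "rz": 0},
  {"x": 0, "y": 0, "z": 0, "rx": 0, "ry": 0, "rz": 0},
  {"x": 0, "y": 0, "z": 0, "rx": 0, "ry": 0, "rz": 0},
  {"x": 0, "y": 0, "z": 0, "rx": 0, "ry": 0, "rz": 0},
  {"x": 0, "y": 0, "z": 0, "rx": 0, "ry": 0, "rz": 0},
  {"x": 0, "y": 0, "z": 0, "rx": 0, "ry": 0, "rz": 0},
  {"x": 0, "y": 0, "z": 0, "rx": 0, "ry": 0, "rz": 0},
], gripper=0.1, force=40)

```text
clock: 4.35
position: [0.492, 0.2935, 0.1867]
eef_rot: [0.002, -0.248, 0.969, 0.0]
force: [1.3, -0.6, 6.7]
gripper_width: 0.23
grip_force: 40.2
```

```bash
python3 -c "
from h import *
st(); cap('scene','grip.png')"
```

```text
t 4.35 p [492.  293.5 186.7] yaw -151.32 zax [ 0.0038  0.0016 -1.    ] j [ 5.380e-01  2.810e-01 -1.950e-01  1.092e+00 -1.000e-03  3.800e-02] F [ 1.3 -0.6  6.7] M [-0.27 -0.09 -0.07] w 0.23 g 40.2
```

Request:
carry_out([
  {"x": 0, "y": 0, "z": -10, "rx": 0, "ry": 0, "rz": 0},
  {"x": 0, "y": 0, "z": -30, "rx": 0, "ry": 0, "rz": 0},
  {"x": 0, "y": 0, "z": -50, "rx": 0, "ry": 0, "rz": 0},
  {"x": 0, "y": 0, "z": -70, "rx": 0, "ry": 0, "rz": 0},
  {"x": 0, "y": 0, "z": -70, "rx": 0, "ry": 0, "rz": 0},
])

```text
clock: 4.82
position: [0.4921, 0.2941, 0.2591]
eef_rot: [0.003, -0.248, 0.969, 0.001]
force: [1.6, 1.1, -3.0]
gripper_width: 0.225
grip_force: 40.1
```

```bash
python3 -c "
from h import *
st(); go(.6513,.2506,.255,212)"
```

```text
t 4.82 p [492.1 294.1 259.1] yaw -151.3 zax [ 0.005   0.0034 -1.    ] j [ 0.538  0.248 -0.071  1.246  0.     0.038] F [ 1.6  1.1 -3. ] M [ 0.04 -0.11 -0.03] w 0.225 g 40.1
shift [-118.7 -114.6    4.7] rot [ 0.   0.3 -3.3] rows 4.0
```

View pics/grip.png

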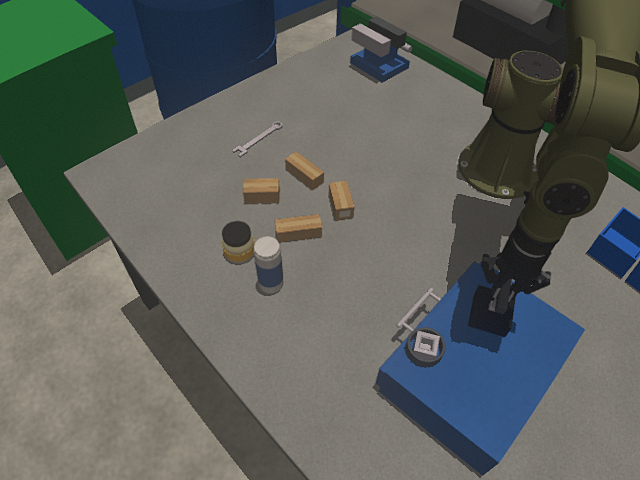

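The scene picture shows the gripper holding the key bar at about (500,290). Next: move it over the lock.

Request:
carry_out([
  {"x": -119, "y": -114.6, "z": 4, "rx": 0, "ry": 0.3, "rz": -3.3},
  {"x": -119, "y": -114.6, "z": 4, "rx": 0, "ry": 0.3, "rz": -3.3},
  {"x": -119, "y": -114.6, "z": 4, "rx": 0, "ry": 0.3, "rz": -3.3},
  {"x": -119, "y": -114.6, "z": 4, "rx": 0, "ry": 0.3, "rz": -3.3},
  {"x": -119, "y": -114.6, "z": 4, "rx": 0, "ry": 0.3, "rz": -3.3},
  {"x": -119, "y": -114.6, "z": 4, "rx": 0, "ry": 0.3, "rz": -3.3},
  {"x": -119, "y": -114.6, "z": 4, "rx": 0, "ry": 0.3, "rz": -3.3},
])

```text
clock: 5.4
position: [0.6492, 0.2493, 0.2488]
eef_rot: [-0.004, -0.275, 0.961, -0.0]
force: [-1.0, -0.0, -2.4]
gripper_width: 0.226
grip_force: 40.4
```

Run:
```python
from h import *
st(); go(.6513,.2506,.255,212)
s=cap('scene'); t=cap('top')
p=cloud(s); z=p[...,2]; near=(np.hypot(p[...,0]-.6513,p[...,1]-.2506)<.04)
# pale shank/tip points by height
hsv=cv2.cvtColor(s['color'],cv2.COLOR_RGB2HSV)
for lo in np.arange(.15,.25,.01):
    m=near&(z>lo)&(z<lo+.01)
    if m.sum()>5: print(lo.round(2),m.sum(),(np.nanmean(p[m],0)*1000).round(1),(np.ptp(p[m],axis=0)*1000).round(1))
cr=s['color'][240:380,340:520,::-1]; cr2=t['color'][180:320,90:270,::-1]
cv2.imwrite('pics/lock1.png',np.hstack([cv2.resize(a,None,fx=2.2,fy=3,interpolation=cv2.INTER_CUBIC) for a in (cr,cr2)]))
```

```text
t 5.4 p [649.2 249.3 248.8] yaw -148.03 zax [-0.0074 -0.0031 -1.    ] j [ 0.367  0.506  0.275  1.348 -0.    -0.191] F [-1.  -0.  -2.4] M [ 0.01  0.02 -0.03] w 0.226 g 40.4
shift [-2.4 -0.  -6.2] rot [ 0.1 -0.5 -0. ] rows 0.2
0.17 7 [654.  252.5 178.3] [ 8.1 22.9  2.9]
0.18 31 [655.4 252.9 185. ] [13.2 25.6  9.4]
0.19 21 [655.9 248.3 193.5] [16.7 27.8  8.4]
0.2 30 [654.7 244.  206.3] [18.4 14.7  8.6]
0.21 9 [651.6 242.9 214.9] [9.7 8.7 8.6]
```

View pics/lock1.png

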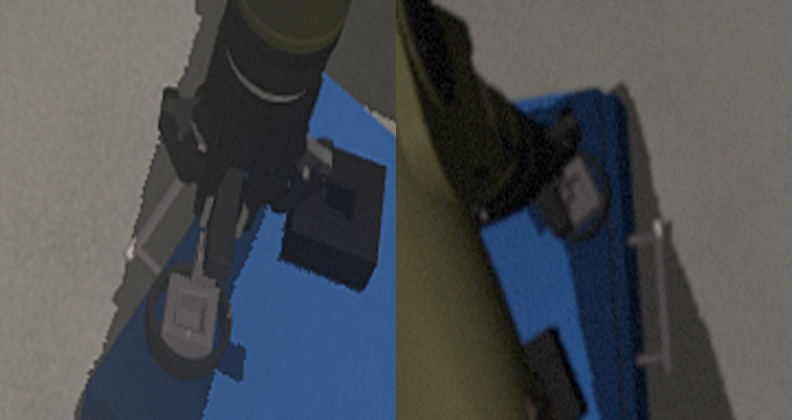

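The key tip (left half at about (195,300)) hangs right over the plug. Descend to just above the mouth.

Request:
carry_out([
  {"x": -3.6, "y": 0, "z": 10, "rx": 0, "ry": -0.4, "rz": 0},
  {"x": -3.6, "y": 0, "z": 25, "rx": 0, "ry": -0.4, "rz": 0},
  {"x": -3.6, "y": 0, "z": 34, "rx": 0, "ry": -0.4, "rz": 0},
  {"x": -3.6, "y": 0, "z": 34, "rx": 0, "ry": -0.4, "rz": 0},
  {"x": -3.6, "y": 0, "z": 34, "rx": 0, "ry": -0.4, "rz": 0},
  {"x": -3.6, "y": 0, "z": 34, "rx": 0, "ry": -0.4, "rz": 0},
])

```text
clock: 6.0
position: [0.6527, 0.2518, 0.2175]
eef_rot: [0.001, -0.276, 0.961, 0.0]
force: [0.5, -1.1, -2.0]
gripper_width: 0.226
grip_force: 40.3
```

Run:
```python
from h import *
st(); go(.6523,.2512,.1825,212)
for n in('scene','top'):
    c=cap(n); st()
    a,b={'scene':((280,400),(360,500)),'top':((180,300),(110,250))}[n]
    globals()[n]=cv2.resize(c['color'][a[0]:a[1],b[0]:b[1],::-1],(396,400),interpolation=cv2.INTER_CUBIC)
cv2.imwrite('pics/lock2.png',np.hstack([scene,top]))
```

```text
t 6.0 p [652.7 251.8 217.5] yaw -147.97 zax [ 0.0023  0.0014 -1.    ] j [ 3.680e-01  5.110e-01  2.120e-01  1.269e+00  1.000e-03 -1.910e-01] F [ 0.5 -1.1 -2. ] M [-0.   -0.05 -0.01] w 0.226 g 40.3
shift [ 0.7 -0.3 35. ] rot [-0.   0.2  0. ] rows 0.8
t 6.05 p [653.  251.8 217.7] yaw -147.98 zax [ 0.0027  0.0016 -1.    ] j [ 3.680e-01  5.110e-01  2.120e-01  1.269e+00  1.000e-03 -1.910e-01] F [ 0.3  0.7 -2.3] M [0.03 0.05 0.03] w 0.229 g 40.3
t 6.1 p [653.2 251.7 217.6] yaw -147.99 zax [ 0.0029  0.0016 -1.    ] j [ 0.368  0.511  0.212  1.269  0.    -0.191] F [-0.3  0.1 -3.5] M [-0.01 -0.02 -0.  ] w 0.225 g 40.3
```

View pics/lock2.png

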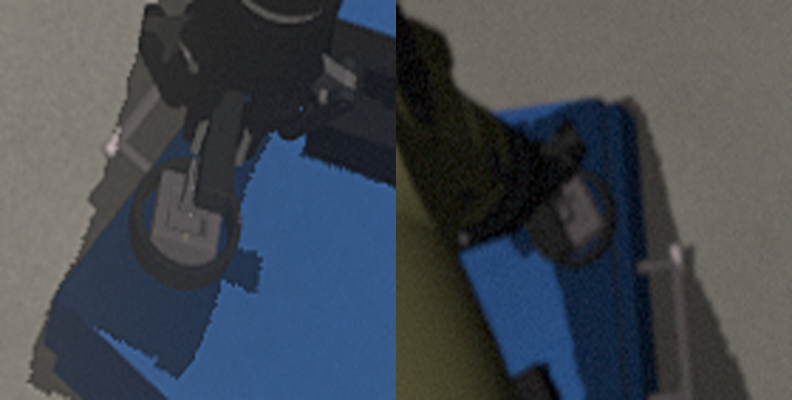

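The tip is just above the recess (about (185,225) in the left half). Lower it gently.

Request:
carry_out([
  {"x": 0.8, "y": 0, "z": 4, "rx": 0, "ry": 0.1, "rz": 0},
  {"x": 0.8, "y": 0, "z": 8, "rx": 0, "ry": 0.1, "rz": 0},
  {"x": 0.8, "y": 0, "z": 12, "rx": 0, "ry": 0.1, "rz": 0},
  {"x": 0.8, "y": 0, "z": 15, "rx": 0, "ry": 0.1, "rz": 0},
  {"x": 0.8, "y": 0, "z": 15, "rx": 0, "ry": 0.1, "rz": 0},
])

```text
clock: 6.52
position: [0.6521, 0.251, 0.2004]
eef_rot: [-0.0, -0.276, 0.961, 0.0]
force: [0.9, 0.4, -3.0]
gripper_width: 0.225
grip_force: 40.2
```

```bash
python3 -c "
from h import *
st(); go(.6523,.2512,.1825,212)"
```

```text
t 6.52 p [652.1 251.  200.4] yaw -148.0 zax [-8.e-04  0.e+00 -1.e+00] j [ 0.367  0.517  0.183  1.238  0.    -0.191] F [ 0.9  0.4 -3. ] M [ 0.23 -0.32  0.01] w 0.225 g 40.2
shift [-0.3  0.1 17.9] rot [ 0. -0. -0.] rows 0.4
```

Request:
carry_out([
  {"x": 0, "y": 0, "z": 4, "rx": 0, "ry": 0, "rz": 0},
  {"x": 0, "y": 0, "z": 8, "rx": 0, "ry": 0, "rz": 0},
  {"x": 0, "y": 0, "z": 12, "rx": 0, "ry": 0, "rz": 0},
  {"x": 0, "y": 0, "z": 15, "rx": 0, "ry": 0, "rz": 0},
  {"x": 0, "y": 0, "z": 17, "rx": 0, "ry": 0, "rz": 0},
  {"x": 0, "y": 0, "z": 17, "rx": 0, "ry": 0, "rz": 0},
])

```text
clock: 7.02
position: [0.6521, 0.251, 0.1838]
eef_rot: [-0.0, -0.276, 0.961, 0.0]
force: [0.7, 1.0, -2.9]
gripper_width: 0.226
grip_force: 40.2
```

```bash
python3 -c "
from h import *
st(); go(.6523,.2512,.1825,212)"
```

```text
t 7.02 p [652.1 251.  183.8] yaw -148.0 zax [-5.e-04  1.e-04 -1.e+00] j [ 0.367  0.523  0.155  1.203  0.    -0.191] F [ 0.7  1.  -2.9] M [ 0.19 -0.3  -0.02] w 0.226 g 40.2
shift [-0.3  0.1  1.3] rot [ 0. -0. -0.] rows 0.0
```

Request:
carry_out([
  {"x": 0, "y": 0, "z": 1.5, "rx": 0, "ry": 0, "rz": 0},
  {"x": 0, "y": 0, "z": 2.5, "rx": 0, "ry": 0, "rz": 0},
  {"x": 0, "y": 0, "z": 2.5, "rx": 0, "ry": 0, "rz": -5},
  {"x": 0, "y": 0, "z": 2.5, "rx": 0, "ry": 0, "rz": -10},
  {"x": 0, "y": 0, "z": 2.5, "rx": 0, "ry": 0, "rz": -15},
  {"x": 0, "y": 0, "z": 2.5, "rx": 0, "ry": 0, "rz": -20},
  {"x": 0, "y": 0, "z": 2.5, "rx": 0, "ry": 0, "rz": -25},
  {"x": 0, "y": 0, "z": 2.5, "rx": 0, "ry": 0, "rz": -30},
], force=60)

```text
clock: 7.68
position: [0.6533, 0.2509, 0.1829]
eef_rot: [0.001, -0.517, 0.856, -0.001]
force: [1.7, -0.8, 0.2]
gripper_width: 0.22
grip_force: 63.8
```

```bash
python3 -c "
from h import *
st()"
```

```text
t 7.68 p [653.3 250.9 182.9] yaw -117.79 zax [ 2.5e-03  2.0e-04 -1.0e+00] j [ 3.670e-01  5.230e-01  1.530e-01  1.198e+00 -1.000e-03 -7.190e-01] F [ 1.7 -0.8  0.2] M [-0.09 -0.54 -0.14] w 0.22 g 63.8
```

Request:
carry_out([
  {"x": 0, "y": 0, "z": 0, "rx": 0, "ry": 0, "rz": -6},
  {"x": 0, "y": 0, "z": 0, "rx": 0, "ry": 0, "rz": -12},
  {"x": 0, "y": 0, "z": 0, "rx": 0, "ry": 0, "rz": -18},
  {"x": 0, "y": 0, "z": 0, "rx": 0, "ry": 0, "rz": -24},
  {"x": 0, "y": 0, "z": 0, "rx": 0, "ry": 0, "rz": -30},
  {"x": 0, "y": 0, "z": 0, "rx": 0, "ry": 0, "rz": -35},
  {"x": 0, "y": 0, "z": 0, "rx": 0, "ry": 0, "rz": -38},
  {"x": 0, "y": 0, "z": 0, "rx": 0, "ry": 0, "rz": -38},
])

```text
clock: 8.35
position: [0.6528, 0.2508, 0.1829]
eef_rot: [-0.0, 0.766, -0.642, 0.001]
force: [1.1, -1.4, 1.3]
gripper_width: 0.221
grip_force: 64.0
```

```bash
python3 -c "
from h import *
st()"
```

```text
t 8.35 p [652.8 250.8 182.9] yaw -79.94 zax [ 0.0015 -0.     -1.    ] j [ 3.670e-01  5.230e-01  1.520e-01  1.199e+00 -1.000e-03 -1.379e+00] F [ 1.1 -1.4  1.3] M [-0.24 -0.15  0.02] w 0.221 g 64.0
```

Request:
carry_out([
  {"x": 0, "y": 0, "z": 0, "rx": 0, "ry": 0, "rz": -2},
  {"x": 0, "y": 0, "z": 0, "rx": 0, "ry": 0, "rz": -4},
  {"x": 0, "y": 0, "z": 0, "rx": 0, "ry": 0, "rz": -6},
  {"x": 0, "y": 0, "z": 0, "rx": 0, "ry": 0, "rz": -6},
])

```text
clock: 8.68
position: [0.6527, 0.2508, 0.1829]
eef_rot: [-0.0, 0.798, -0.602, 0.001]
force: [1.3, -2.0, 3.6]
gripper_width: 0.222
grip_force: 64.1
```

```bash
python3 -c "
from h import *
st()"
```

```text
t 8.68 p [652.7 250.8 182.9] yaw -74.06 zax [ 0.0014 -0.     -1.    ] j [ 3.670e-01  5.230e-01  1.520e-01  1.199e+00 -1.000e-03 -1.482e+00] F [ 1.3 -2.   3.6] M [-0.34 -0.03 -0.03] w 0.222 g 64.1
```

Request:
carry_out([
  {"x": 0, "y": 0, "z": 0, "rx": 0, "ry": 0, "rz": -3},
  {"x": 0, "y": 0, "z": 0, "rx": 0, "ry": 0, "rz": -5},
  {"x": 0, "y": 0, "z": 0, "rx": 0, "ry": 0, "rz": -5},
])

```text
clock: 8.93
position: [0.6527, 0.2507, 0.1829]
eef_rot: [-0.0, 0.823, -0.568, 0.001]
force: [0.5, -0.5, 5.0]
gripper_width: 0.226
grip_force: 66.4
```

```bash
python3 -c "
from h import *
st()"
```

```text
t 8.93 p [652.7 250.7 182.9] yaw -69.23 zax [ 1.3e-03  1.0e-04 -1.0e+00] j [ 0.367  0.523  0.152  1.199 -0.    -1.566] F [ 0.5 -0.5  5. ] M [-0.42  0.06 -1.37] w 0.226 g 66.4
```

Request:
carry_out([
  {"x": 0, "y": 0, "z": 0, "rx": 0, "ry": 0, "rz": -3},
  {"x": 0, "y": 0, "z": 0, "rx": 0, "ry": 0, "rz": -5},
  {"x": 0, "y": 0, "z": 0, "rx": 0, "ry": 0, "rz": -5},
])

```text
clock: 9.18
position: [0.653, 0.2502, 0.1829]
eef_rot: [-0.0, 0.847, -0.532, 0.001]
force: [0.9, -3.2, 6.0]
gripper_width: 0.224
grip_force: 93.7
```

```bash
python3 -c "
from h import *
st()
cr=[]
for n in('scene','top'):
    c=cap(n)
    a,b={'scene':((290,390),(370,480)),'top':((180,300),(110,250))}[n]
    cr.append(cv2.resize(c['color'][a[0]:a[1],b[0]:b[1],::-1],(396,400),interpolation=cv2.INTER_CUBIC))
cv2.imwrite('pics/lock3.png',np.hstack(cr))
"
```

```text
t 9.18 p [653.  250.2 182.9] yaw -64.29 zax [ 1.7e-03 -7.0e-04 -1.0e+00] j [ 3.670e-01  5.230e-01  1.520e-01  1.199e+00 -1.000e-03 -1.653e+00] F [ 0.9 -3.2  6. ] M [-0.8  -0.1  -1.98] w 0.224 g 93.7
```

View pics/lock3.png

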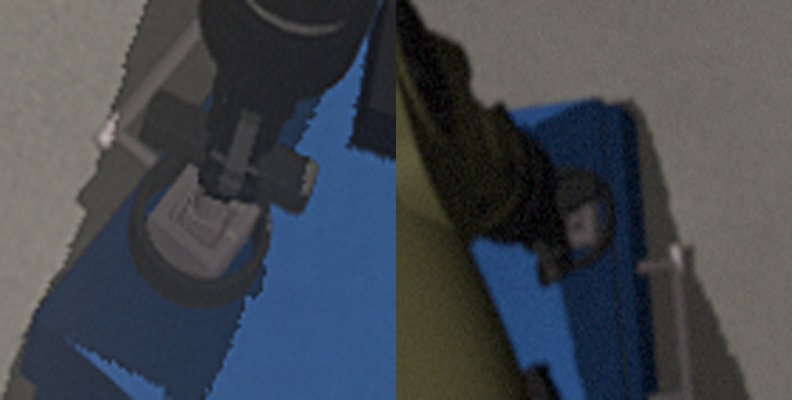

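The stop is felt at about -2 N m, and the picture shows the key seated with the plug squared to the cabinet, so the lock is open. I'll relax the torque, leave the key in the lock, and go to the handle.

Request:
carry_out([
  {"x": 0, "y": 0, "z": 0, "rx": 0, "ry": 0, "rz": 5},
  {"x": 0, "y": 0, "z": 0, "rx": 0, "ry": 0, "rz": 9},
  {"x": 0, "y": 0, "z": 0, "rx": 0, "ry": 0, "rz": 9},
], force=30)

```text
clock: 9.53
position: [0.6529, 0.2509, 0.1827]
eef_rot: [-0.0, 0.803, -0.596, 0.001]
force: [1.8, -1.9, 5.3]
gripper_width: 0.224
grip_force: 65.1
```

```bash
python3 -c "
from h import *
st()"
```

```text
t 9.53 p [652.9 250.9 182.7] yaw -73.15 zax [ 1.7e-03 -1.0e-04 -1.0e+00] j [ 3.670e-01  5.230e-01  1.520e-01  1.199e+00 -1.000e-03 -1.498e+00] F [ 1.8 -1.9  5.3] M [-0.72 -0.31 -0.18] w 0.224 g 65.1
```

Request:
carry_out([
  {"x": 0, "y": 0, "z": 0, "rx": 0, "ry": 0, "rz": 0},
  {"x": 0, "y": 0, "z": 0, "rx": 0, "ry": 0, "rz": 0},
  {"x": 0, "y": 0, "z": 0, "rx": 0, "ry": 0, "rz": 0},
  {"x": 0, "y": 0, "z": 0, "rx": 0, "ry": 0, "rz": 0},
  {"x": 0, "y": 0, "z": -20, "rx": 0, "ry": 0, "rz": 0},
  {"x": 0, "y": 0, "z": -60, "rx": 0, "ry": 0, "rz": 0},
  {"x": 0, "y": 0, "z": -80, "rx": 0, "ry": 0, "rz": 0},
  {"x": 0, "y": 0, "z": -80, "rx": 0, "ry": 0, "rz": 0},
], gripper=0.6)

```text
clock: 10.2
position: [0.6543, 0.2521, 0.2678]
eef_rot: [-0.004, 0.804, -0.595, 0.002]
force: [0.0, 0.0, 0.7]
gripper_width: 0.598
grip_force: 0.0
```

Run:
```python
from h import *
st()
s=cap('scene','afterunlock.png');p=cloud(s);z=p[...,2]
m=(z>.195)&(z<.22)&(np.hypot(p[...,0]-.652,p[...,1]-.25)<.055)
print('bar',m.sum(),rect(p[m]),np.median(z[m]))
m=((z>.045)&(z<.085)&(abs(p[...,0]-.57)<.075)&(p[...,1]>.14)&(p[...,1]<.183))
print('handle',m.sum(),rect(p[m]),np.nanmax(z[m]))
go(.5695,.163,.20,185.6-90); go(.5695,.163,.20,5.6-90)
```

```text
t 10.2 p [654.3 252.1 267.8] yaw -72.96 zax [ 0.0073  0.0034 -1.    ] j [ 3.680e-01  5.010e-01  3.090e-01  1.371e+00  1.000e-03 -1.501e+00] F [0.  0.  0.7] M [ 0.03  0.01 -0.04] w 0.598 g 0.0
bar 593 [654.  250.6  90.6  21.9 -74.1] 0.20845586939366811
handle 284 [573.2 167.3 125.7  21.3   4.9] 0.07614124085852847
shift [ 60.4 106.8  64.6] rot [-1.000e-01 -4.000e-01 -1.686e+02] rows 23.5
shift [ 60.4 106.8  64.6] rot [-0.3  0.1 11.4] rows 3.3
```

View pics/afterunlock.png

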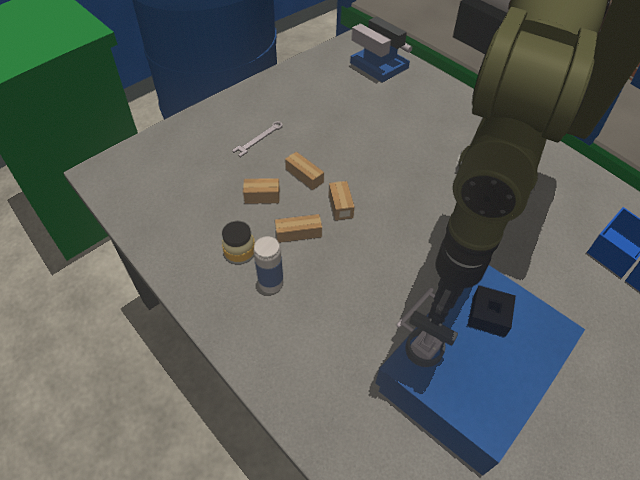

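The picture shows the key standing in the lock at (430,340), with the handle just in front of it. Now move over the handle.

Request:
carry_out([
  {"x": 60.4, "y": 107, "z": 0, "rx": -0.3, "ry": 0, "rz": 11.4},
  {"x": 60.4, "y": 107, "z": 0, "rx": -0.3, "ry": 0, "rz": 11.4},
  {"x": 60.4, "y": 107, "z": 0, "rx": -0.3, "ry": 0, "rz": 11.4},
  {"x": 60.4, "y": 107, "z": 30, "rx": -0.3, "ry": 0, "rz": 11.4},
  {"x": 60.4, "y": 107, "z": 70, "rx": -0.3, "ry": 0, "rz": 11.4},
  {"x": 60.4, "y": 107, "z": 110, "rx": -0.3, "ry": 0, "rz": 11.4},
  {"x": 60.4, "y": 107, "z": 140, "rx": -0.3, "ry": 0, "rz": 11.4},
  {"x": 60.4, "y": 107, "z": 140, "rx": -0.3, "ry": 0, "rz": 11.4},
], gripper=0.35)

```text
clock: 10.92
position: [0.5615, 0.1603, 0.1143]
eef_rot: [0.007, 0.741, -0.672, -0.005]
force: [-1.0, -0.7, -0.5]
gripper_width: 0.347
grip_force: 0.0
```

Run:
```python
from h import *
st(); go(.5698,.163,.052,-84.4)
t=cap('top');s=cap('scene')
st()
cr=[]
for c,a,b in((s,(270,350),(370,450)),(t,(235,325),(180,270))):
    cr.append(cv2.resize(c['color'][a[0]:a[1],b[0]:b[1],::-1],(396,400),interpolation=cv2.INTER_CUBIC))
cv2.imwrite('pics/hand1.png',np.hstack(cr))
```

```text
t 10.92 p [561.5 160.3 114.3] yaw -84.38 zax [-0.0176 -0.0041 -0.9998] j [ 2.780e-01  3.690e-01 -2.440e-01  9.750e-01  1.000e-03 -1.391e+00] F [-1.  -0.7 -0.5] M [-0.02  0.06  0.03] w 0.347 g 0.0
shift [-2.  -9.6 62.1] rot [ 1.  -0.1  0. ] rows 1.5
t 11.02 p [565.9 161.6 120.7] yaw -84.38 zax [-0.0092 -0.0019 -1.    ] j [ 2.780e-01  3.650e-01 -2.350e-01  9.800e-01  1.000e-03 -1.391e+00] F [0.9 0.3 1.3] M [-0.03 -0.04 -0.  ] w 0.348 g 0.0
```

View pics/hand1.png

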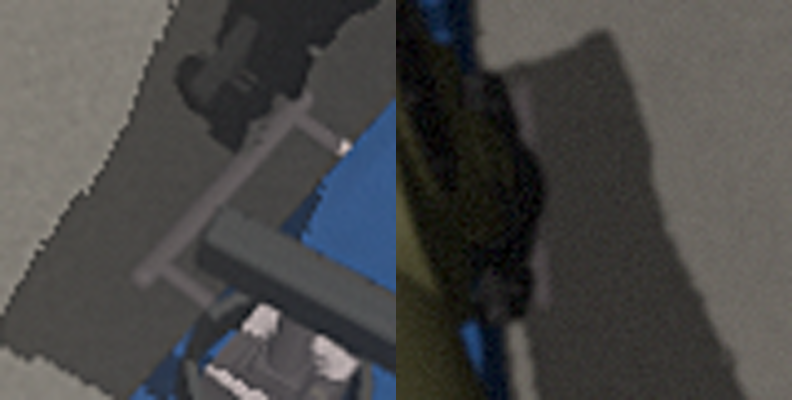

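That yaw was a quarter turn off, since the fingers must close along the drawer's x. Rotate by +90° in place.

Request:
carry_out([
  {"x": 0, "y": 0, "z": -10, "rx": 0, "ry": 0, "rz": 55},
  {"x": 0, "y": 0, "z": -10, "rx": 0, "ry": 0, "rz": 55},
  {"x": 0, "y": 0, "z": -10, "rx": 0, "ry": 0, "rz": 55},
  {"x": 0, "y": 0, "z": -10, "rx": 0, "ry": 0, "rz": 55},
  {"x": 0, "y": 0, "z": -10, "rx": 0, "ry": 0, "rz": 55},
  {"x": 0, "y": 0, "z": -10, "rx": 0, "ry": 0, "rz": 55},
  {"x": 0, "y": 0, "z": -10, "rx": 0, "ry": 0, "rz": 55},
  {"x": 0, "y": 0, "z": -10, "rx": 0, "ry": 0, "rz": 55},
])

```text
clock: 11.68
position: [0.5695, 0.1627, 0.1351]
eef_rot: [-0.0, -0.344, 0.939, 0.0]
force: [0.8, -0.4, -0.9]
gripper_width: 0.35
grip_force: 0.0
```

Request:
carry_out([
  {"x": 0, "y": 0, "z": 0, "rx": 0, "ry": 0, "rz": 35},
  {"x": 0, "y": 0, "z": 0, "rx": 0, "ry": 0, "rz": 35},
  {"x": 0, "y": 0, "z": 0, "rx": 0, "ry": 0, "rz": 35},
  {"x": 0, "y": 0, "z": 0, "rx": 0, "ry": 0, "rz": 35},
  {"x": 0, "y": 0, "z": 0, "rx": 0, "ry": 0, "rz": 35},
  {"x": 0, "y": 0, "z": 0, "rx": 0, "ry": 0, "rz": 35},
  {"x": 0, "y": 0, "z": 0, "rx": 0, "ry": 0, "rz": 35},
  {"x": 0, "y": 0, "z": 0, "rx": 0, "ry": 0, "rz": 35},
])

```text
clock: 12.35
position: [0.5685, 0.1623, 0.1335]
eef_rot: [-0.002, -0.05, 0.999, -0.0]
force: [-0.1, -0.1, 0.7]
gripper_width: 0.355
grip_force: 0.0
```

Run:
```python
from h import *
t=cap('top');s=cap('scene')
st(); go(.5698,.163,.052,185.6)
# handle bar: pale-ish pixels in scene, cast on z=.067
v,u=np.mgrid[:480,:640]; p=cloud(s); z=p[...,2]
m=(z>.062)&(z<.08)&(abs(p[...,0]-.57)<.08)&(p[...,1]>.14)&(p[...,1]<.175)
print(m.sum(),rect(p[m]),np.percentile(p[m][:,1],[2,50,98]))
cr=[]
for c,a,b in((s,(270,350),(370,450)),(t,(235,325),(180,270))):
    cr.append(cv2.resize(c['color'][a[0]:a[1],b[0]:b[1],::-1],(396,400),interpolation=cv2.INTER_CUBIC))
cv2.imwrite('pics/hand2.png',np.hstack(cr))
```

```text
t 12.45 p [568.  162.2 132.7] yaw -174.29 zax [-4.2e-03 -6.0e-04 -1.0e+00] j [ 0.278  0.355 -0.219  1.     0.001  0.178] F [ 0.2  0.5 -0.6] M [0.04 0.04 0.01] w 0.351 g 0.0
shift [-2.2  0.7 80.7] rot [-0.  -0.2  0.1] rows 1.9
216 [576.5 166.5 118.6  21.6   3.4] [0.15394209 0.1651144  0.17428806]
```

View pics/hand2.png

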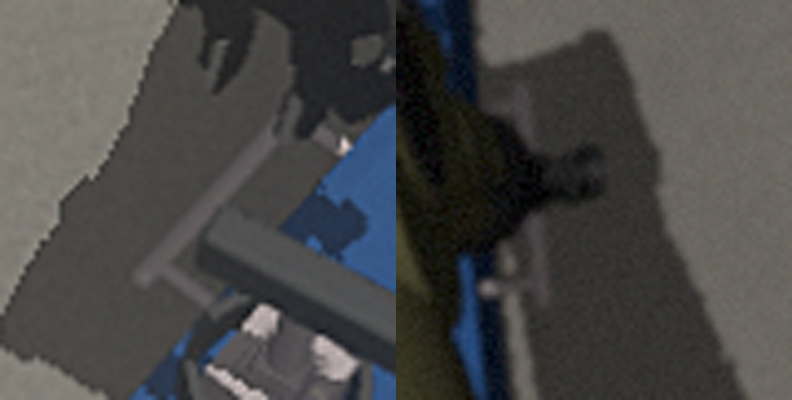

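Run:
```python
from h import *
t=dict(np.load('top0.npz'));s=dict(np.load('scene0.npz'))
print(ray(t,[(208.9,254.2),(213.4,302.5)],.067)*1000, ray(s,[(399.3,324),(427.6,292)],.067)*1000)
# original pictures: bar pixels fit
for c,box in((t,(200,225,250,308)),(s,(392,445,285,335))):
    u0,u1,v0,v1=box; hsv=cv2.cvtColor(c['color'],cv2.COLOR_RGB2HSV)
    v,u=np.nonzero((hsv[...,1]<40)&(hsv[...,2]>125)); k=(u>=u0)&(u<u1)&(v>=v0)&(v<v1)
    P=ray(c,np.stack([u[k],v[k]],1),.069)*1000
    q=P[:,1]-np.tan(np.radians(5.6))*(P[:,0]-570)   # y at x=570
    print(k.sum(),np.percentile(q,[5,15,30,50,70,85,95]).round(1),P[:,0].min(),P[:,0].max())
```

```text
[[629.06079158 166.74062087  67.        ]
 [506.19546312 155.9150092   67.        ]] [[628.57908232 168.46251442  67.        ]
 [521.73817007 156.46847553  67.        ]]
164 [159.8 160.7 162.  163.7 165.4 169.3 184.3] 507.4286932246038 629.4393756918153
516 [120.5 139.9 159.4 163.8 173.7 188.3 209.2] 495.1746265366923 653.681313008995
```

The bar centre comes out at (0.5685, 0.1625). In the picture the fingers straddle it, at right-half (575,170). Descend and grip.

Request:
carry_out([
  {"x": 0, "y": 0, "z": 25, "rx": 0, "ry": -0.2, "rz": 0},
  {"x": 0, "y": 0, "z": 50, "rx": 0, "ry": -0.2, "rz": 0},
  {"x": 0, "y": 0, "z": 70, "rx": 0, "ry": -0.2, "rz": 0},
  {"x": 0, "y": 0, "z": 80, "rx": 0, "ry": -0.2, "rz": 0},
  {"x": 0, "y": 0, "z": 80, "rx": 0, "ry": -0.2, "rz": 0},
  {"x": 0, "y": 0, "z": 80, "rx": 0, "ry": -0.2, "rz": 0},
])

```text
clock: 12.95
position: [0.5672, 0.1619, 0.0522]
eef_rot: [-0.001, -0.049, 0.999, -0.0]
force: [0.8, 0.6, 0.7]
gripper_width: 0.345
grip_force: 0.0
```

```bash
python3 -c "
from h import *
st()"
```

```text
t 12.95 p [567.2 161.9  52.2] yaw -174.35 zax [-1.9e-03 -6.0e-04 -1.0e+00] j [ 0.278  0.425 -0.319  0.829 -0.     0.179] F [0.8 0.6 0.7] M [-0.04  0.01  0.01] w 0.345 g 0.0
```

Request:
carry_out([
  {"x": 0, "y": 0, "z": 0, "rx": 0, "ry": 0, "rz": 0},
  {"x": 0, "y": 0, "z": 0, "rx": 0, "ry": 0, "rz": 0},
  {"x": 0, "y": 0, "z": 0, "rx": 0, "ry": 0, "rz": 0},
  {"x": 0, "y": 0, "z": 0, "rx": 0, "ry": 0, "rz": 0},
  {"x": 0, "y": 0, "z": 0, "rx": 0, "ry": 0, "rz": 0},
], gripper=0.05, force=30)

```text
clock: 13.37
position: [0.5677, 0.1611, 0.0525]
eef_rot: [-0.0, -0.049, 0.999, -0.001]
force: [0.6, -5.5, 4.1]
gripper_width: 0.114
grip_force: 29.5
```

```bash
python3 -c "
from h import *
st(); s=robot.observe()['position']; d=np.array([-.0976,.9952]); e=s[:2]-.194*d; go(e[0],e[1],s[2],185.6)"
```

```text
t 13.37 p [567.7 161.1  52.5] yaw -174.43 zax [-6.0e-04 -2.2e-03 -1.0e+00] j [ 0.278  0.425 -0.319  0.829 -0.002  0.18 ] F [ 0.6 -5.5  4.1] M [-1.12 -0.03  0.01] w 0.114 g 29.5
shift [-1.00e-01 -1.94e+02  4.00e-01] rot [-0.1 -0.  -0. ] rows 4.7
```

Request:
carry_out([
  {"x": 0, "y": -15, "z": 0, "rx": 0, "ry": 0, "rz": 0},
  {"x": 0, "y": -40, "z": 0, "rx": 0, "ry": 0, "rz": 0},
  {"x": 0, "y": -68, "z": 0, "rx": 0, "ry": 0, "rz": 0},
  {"x": 0, "y": -96, "z": 0, "rx": 0, "ry": 0, "rz": 0},
  {"x": 0, "y": -124, "z": 0, "rx": 0, "ry": 0, "rz": 0},
  {"x": 0, "y": -150, "z": 0, "rx": 0, "ry": 0, "rz": 0},
  {"x": 0, "y": -172, "z": 0, "rx": 0, "ry": 0, "rz": 0},
  {"x": 0, "y": -185, "z": 0, "rx": 0, "ry": 0, "rz": 0},
])

```text
clock: 14.03
position: [0.5856, -0.0235, 0.0525]
eef_rot: [-0.0, -0.048, 0.999, 0.0]
force: [-1.3, 1.6, 3.9]
gripper_width: 0.112
grip_force: 30.0
```

Request:
carry_out([
  {"x": 0, "y": -5, "z": 0, "rx": 0, "ry": 0, "rz": 0},
  {"x": 0, "y": -10, "z": 0, "rx": 0, "ry": 0, "rz": 0},
  {"x": 0, "y": -10, "z": 0, "rx": 0, "ry": 0, "rz": 0},
  {"x": 0, "y": -10, "z": 0, "rx": 0, "ry": 0, "rz": 0},
])

```text
clock: 14.37
position: [0.5864, -0.0317, 0.0525]
eef_rot: [-0.001, -0.049, 0.999, -0.0]
force: [-1.1, -1.1, 5.8]
gripper_width: 0.114
grip_force: 30.1
```

```bash
python3 -c "
from h import *
st()"
```

```text
t 14.37 p [586.4 -31.7  52.5] yaw -174.39 zax [-1.3e-03 -4.0e-04 -1.0e+00] j [-0.054  0.42  -0.326  0.826 -0.    -0.152] F [-1.1 -1.1  5.8] M [-0.29  0.37 -0.07] w 0.114 g 30.1
```

Request:
carry_out([
  {"x": 0, "y": 0, "z": 0, "rx": 0, "ry": 0, "rz": 0},
  {"x": 0, "y": 0, "z": 0, "rx": 0, "ry": 0, "rz": 0},
  {"x": 0, "y": 0, "z": 0, "rx": 0, "ry": 0, "rz": 0},
  {"x": 0, "y": 0, "z": -30, "rx": 0, "ry": 0, "rz": 0},
  {"x": 0, "y": 0, "z": -70, "rx": 0, "ry": 0, "rz": 0},
  {"x": 0, "y": 0, "z": -110, "rx": 0, "ry": 0, "rz": 0},
  {"x": 0, "y": -20, "z": -145, "rx": 0, "ry": 0, "rz": 0},
  {"x": 0, "y": -60, "z": -145, "rx": 0, "ry": 0, "rz": 0},
], gripper=0.35)

```text
clock: 15.03
position: [0.5966, -0.0892, 0.2052]
eef_rot: [0.005, -0.052, 0.999, -0.0]
force: [1.8, -0.0, 1.0]
gripper_width: 0.353
grip_force: 0.0
```

Run:
```python
from h import *
t=cap('top','open_t.png');s=cap('scene','open_s.png'); st()
for c in (t,s):
    for o in cartons(c): print(o)
    p=cloud(c); z=p[...,2]; hsv=cv2.cvtColor(c['color'],cv2.COLOR_RGB2HSV)
    for lo,hi,nm in((.015,.03,'floor'),(.075,.098,'rim')):
        m=(z>lo)&(z<hi)&(p[...,0]>.38)&(p[...,0]<.8)&(p[...,1]>-.02)&(p[...,1]<.22)
        print(nm,m.sum(),np.median(z[m]).round(4),rect(p[m]) if m.sum()>9 else '')
```

```text
t 15.13 p [594.4 -95.6 199.4] yaw -174.59 zax [ 0.0032 -0.0033 -1.    ] j [-0.158  0.328 -0.101  1.139 -0.003 -0.252] F [-0.2  1.8 -0.1] M [ 0.04  0.01 -0.04] w 0.354 g 0.0
([354.0, 266.0], 725, 0.0406, [593.2, -203.8, 113.2, 43.9, -32.2])
([417.0, 268.0], 711, 0.0446, [585.8, -367.2, 96.7, 51.4, -40.5])
([354.0, 323.0], 714, 0.0451, [448.0, -199.6, 95.8, 49.6, 57.9])
([412.0, 322.0], 760, 0.0408, [446.1, -351.1, 114.9, 44.6, -88.5])
floor 8031 0.0209 [561.6 116.7 357.  206.6   0. ]
rim 989 0.0853 [570.7 112.3 356.6 215.8   5.6]
([296.0, 163.0], 286, 0.0402, [452.9, -364.0, 92.7, 52.1, -86.2])
([261.0, 187.0], 569, 0.0446, [591.7, -362.4, 94.6, 58.9, -41.6])
([347.0, 205.0], 136, 0.0453, [464.7, -168.4, 41.6, 39.7, 48.7])
([298.0, 224.0], 699, 0.0419, [599.0, -201.2, 114.9, 51.6, -31.7])
([402.0, 265.0], 1542, 0.0534, [561.6, 106.3, 324.2, 186.6, 4.9])
([350.0, 347.0], 663, 0.0525, [739.7, 128.5, 188.0, 19.9, -83.9])
floor 8267 0.0217 [582.7 102.5 341.2 199.3   6.6]
rim 2176 0.0847 [578.4 105.4 355.4 204.7   5.1]
```

View pics/open_s.png

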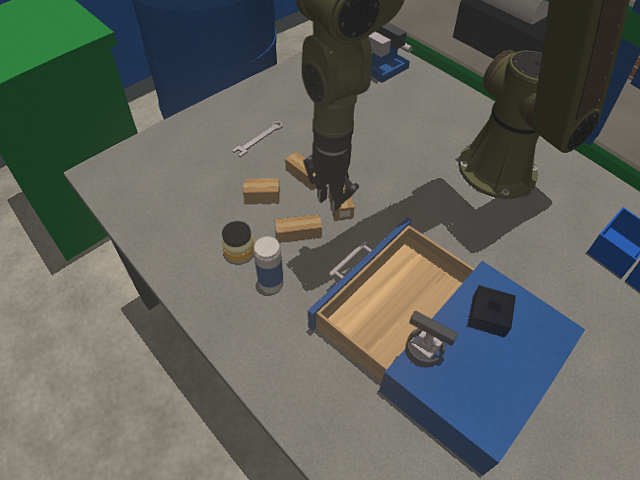

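The picture shows the drawer open and empty, from (310,320) to (520,230), with the key still in the lock. Next I'll locate the panel's inner edge and side walls by colour profile.

Run:
```python
from h import *
d=np.array([-.0976,.9952]); e=np.array([-.9952,-.0976]); o=np.array([.587,-.031])
import sys
for fn in('open_t.png','open_s.png'):
    n='top0.npz' if '_t' in fn else 'scene0.npz'; c=dict(np.load(n)); c['color']=cv2.imread('pics/'+fn)[:,:,::-1]
    hsv=cv2.cvtColor(c['color'].copy(),cv2.COLOR_RGB2HSV)
    wood=(hsv[...,0]>5)&(hsv[...,0]<28)&(hsv[...,1]>60); blue=(hsv[...,0]>100)&(hsv[...,0]<125)&(hsv[...,1]>110)
    v,u=np.mgrid[:480,:640]; uv=np.stack([u.ravel(),v.ravel()],1)
    for z in(.022,.083,.092,.105):
        w=ray(c,uv,z)[:,:2]-o; a=(w@d).reshape(480,640)*1000; b=(w@e).reshape(480,640)*1000
        s=(abs(b)<60)&(a>10)&(a<300); A=np.round(a/3)*3
        mid=(a>120)&(a<170)&(abs(b)<230)
        rng=lambda m,q: np.percentile(q[m],[1,99]).round(0) if m.any() else None
        print(fn,z,'along d: wood',rng(s&wood,a),'blue first',rng(s&blue&(a<90),a),'blue cab from',rng(s&blue&(a>150),a),'across wood',rng(mid&wood,b))
```

```text
open_t.png 0.022 along d: wood [ 15. 256.] blue first [40. 53.] blue cab from [261. 300.] across wood [-173.  166.]
open_t.png 0.083 along d: wood [ 14. 243.] blue first [35. 49.] blue cab from [248. 299.] across wood [-163.  163.]
open_t.png 0.092 along d: wood [ 14. 242.] blue first [35. 48.] blue cab from [247. 299.] across wood [-161.  163.]
open_t.png 0.105 along d: wood [ 14. 239.] blue first [34. 47.] blue cab from [244. 299.] across wood [-159.  162.]
open_s.png 0.022 along d: wood [ 29. 226.] blue first [10. 24.] blue cab from [231. 300.] across wood [-167.  204.]
open_s.png 0.083 along d: wood [ 52. 237.] blue first [34. 47.] blue cab from [242. 299.] across wood [-191.  158.]
open_s.png 0.092 along d: wood [ 55. 239.] blue first [37. 51.] blue cab from [243. 299.] across wood [-195.  151.]
open_s.png 0.105 along d: wood [ 60. 241.] blue first [42. 56.] blue cab from [246. 299.] across wood [-200.  141.]
```

```bash
python3 -c "
from h import *
st(); go(.5945,-.2035,.09,148)"
```

```text
t 15.13 p [594.4 -95.6 199.4] yaw -174.59 zax [ 0.0032 -0.0033 -1.    ] j [-0.158  0.328 -0.101  1.139 -0.003 -0.252] F [-0.2  1.8 -0.1] M [ 0.04  0.01 -0.04] w 0.354 g 0.0
shift [  10.3 -107.1  109.7] rot [-0.1  0.2 37.4] rows 5.2
```

Request:
carry_out([
  {"x": 10, "y": -107, "z": 30, "rx": 0, "ry": 0, "rz": 37.4},
  {"x": 10, "y": -107, "z": 60, "rx": 0, "ry": 0, "rz": 37.4},
  {"x": 10, "y": -107, "z": 90, "rx": 0, "ry": 0, "rz": 37.4},
  {"x": 10, "y": -107, "z": 110, "rx": 0, "ry": 0, "rz": 37.4},
  {"x": 10, "y": -107, "z": 110, "rx": 0, "ry": 0, "rz": 37.4},
  {"x": 10, "y": -107, "z": 110, "rx": 0, "ry": 0, "rz": 37.4},
  {"x": 10, "y": -107, "z": 110, "rx": 0, "ry": 0, "rz": 37.4},
  {"x": 10, "y": -107, "z": 110, "rx": 0, "ry": 0, "rz": 37.4},
], gripper=0.85, force=40)

```text
clock: 15.8
position: [0.5924, -0.1987, 0.0864]
eef_rot: [-0.001, 0.273, 0.962, -0.0]
force: [0.7, -0.0, 0.5]
gripper_width: 0.853
grip_force: 0.0
```

```bash
python3 -c "
from h import *
c=cap('scene'); c=cap('top'); st(); go(.5945,-.2035,.012,148)
for o in cartons(c): print(o)"
```

```text
t 15.9 p [ 592.9 -198.8   87.3] yaw 148.29 zax [-1.3e-03 -6.0e-04 -1.0e+00] j [-0.323  0.45  -0.189  0.933 -0.001  0.23 ] F [ 0.4 -0.2  0.2] M [0.02 0.02 0.03] w 0.855 g 0.0
shift [-3.9 -3.  75.3] rot [-0.1 -0.   0.3] rows 1.8
([417.0, 268.0], 704, 0.0444, [586.0, -367.2, 96.5, 51.9, -40.5])
([412.0, 322.0], 760, 0.041, [446.3, -351.4, 114.3, 44.7, -88.3])
```

Request:
carry_out([
  {"x": -3.9, "y": -3, "z": 25, "rx": 0, "ry": 0, "rz": 0.3},
  {"x": -3.9, "y": -3, "z": 50, "rx": 0, "ry": 0, "rz": 0.3},
  {"x": -3.9, "y": -3, "z": 68, "rx": 0, "ry": 0, "rz": 0.3},
  {"x": -3.9, "y": -3, "z": 75, "rx": 0, "ry": 0, "rz": 0.3},
  {"x": -3.9, "y": -3, "z": 75, "rx": 0, "ry": 0, "rz": 0.3},
  {"x": -3.9, "y": -3, "z": 75, "rx": 0, "ry": 0, "rz": 0.3},
])

```text
clock: 16.4
position: [0.5946, -0.2038, 0.0127]
eef_rot: [-0.001, 0.276, 0.961, -0.0]
force: [-0.4, 0.6, -0.7]
gripper_width: 0.854
grip_force: 0.0
```

Request:
carry_out([
  {"x": 0, "y": 0, "z": 0, "rx": 0, "ry": 0, "rz": 0},
  {"x": 0, "y": 0, "z": 0, "rx": 0, "ry": 0, "rz": 0},
  {"x": 0, "y": 0, "z": 0, "rx": 0, "ry": 0, "rz": 0},
  {"x": 0, "y": 0, "z": 0, "rx": 0, "ry": 0, "rz": 0},
  {"x": 0, "y": 0, "z": 0, "rx": 0, "ry": 0, "rz": 0},
], gripper=0.3)

```text
clock: 16.82
position: [0.5956, -0.2042, 0.0138]
eef_rot: [0.001, 0.276, 0.961, -0.0]
force: [0.3, 1.5, 7.2]
gripper_width: 0.507
grip_force: 42.4
```

```bash
python3 -c "
from h import *
st(); go(.6843,.1142,.16,95.6); go(.6843,.1142,.035,95.6)"
```

```text
t 16.82 p [ 595.6 -204.2   13.8] yaw 147.91 zax [ 0.0012 -0.001  -1.    ] j [-0.33   0.528 -0.254  0.788 -0.001  0.23 ] F [0.3 1.5 7.2] M [0.24 0.06 0.05] w 0.507 g 42.4
shift [  93.8  316.8 -146.4] rot [ 0.   0.1 52.3] rows 8.7
shift [ 94.  316.9 -21.4] rot [ 0.   0.1 52.3] rows 7.9
```

Request:
carry_out([
  {"x": 0, "y": 0, "z": -20, "rx": 0, "ry": 0, "rz": 0},
  {"x": 0, "y": 0, "z": -60, "rx": 0, "ry": 0, "rz": 0},
  {"x": 0, "y": 0, "z": -100, "rx": 0, "ry": 0, "rz": 0},
  {"x": 0, "y": 20, "z": -130, "rx": 0, "ry": 0, "rz": 7},
  {"x": 0, "y": 50, "z": -146, "rx": 0, "ry": 0, "rz": 14},
  {"x": 10, "y": 90, "z": -146, "rx": 0, "ry": 0, "rz": 21},
  {"x": 20, "y": 130, "z": -146, "rx": 0, "ry": 0, "rz": 28},
  {"x": 30, "y": 170, "z": -146, "rx": 0, "ry": 0, "rz": 35},
])

```text
clock: 17.48
position: [0.6593, -0.0441, 0.1585]
eef_rot: [-0.0, 0.555, 0.832, -0.001]
force: [0.9, -0.2, -3.7]
gripper_width: 0.51
grip_force: 41.8
```

```bash
python3 -c "
from h import *
st(); go(.6843,.1142,.16,95.6)"
```

```text
t 17.48 p [659.3 -44.1 158.5] yaw 112.63 zax [-1.2e-03 -7.0e-04 -1.0e+00] j [-6.600e-02  4.630e-01  2.000e-03  1.111e+00 -1.000e-03  1.109e+00] F [ 0.9 -0.2 -3.7] M [-0.01 -0.11 -0.04] w 0.51 g 41.8
shift [136.5  84.   -1.7] rot [-0.1  0.  17. ] rows 3.8
```

Request:
carry_out([
  {"x": 35, "y": 22, "z": -2, "rx": 0, "ry": 0, "rz": 6},
  {"x": 70, "y": 43, "z": -2, "rx": 0, "ry": 0, "rz": 12},
  {"x": 105, "y": 65, "z": -2, "rx": 0, "ry": 0, "rz": 17},
  {"x": 136.5, "y": 84, "z": -2, "rx": 0, "ry": 0, "rz": 17},
  {"x": 136.5, "y": 84, "z": -2, "rx": 0, "ry": 0, "rz": 17},
  {"x": 136.5, "y": 84, "z": -2, "rx": 0, "ry": 0, "rz": 17},
  {"x": 136.5, "y": 84, "z": -2, "rx": 0, "ry": 0, "rz": 17},
])

```text
clock: 18.07
position: [0.6823, 0.1131, 0.1593]
eef_rot: [-0.001, 0.669, 0.744, -0.001]
force: [-1.2, -0.7, -2.8]
gripper_width: 0.508
grip_force: 41.9
```

```bash
python3 -c "
from h import *
st(); go(.6843,.1142,.036,95.6)"
```

```text
t 18.07 p [682.3 113.1 159.3] yaw 96.09 zax [-0.0029 -0.0014 -1.    ] j [ 1.650e-01  5.220e-01  9.800e-02  1.149e+00 -1.000e-03  1.629e+00] F [-1.2 -0.7 -2.8] M [-0.06 -0.02  0.03] w 0.508 g 41.9
shift [  1.    2.5 123.2] rot [-0.2  0.1  0.5] rows 3.0
```

Request:
carry_out([
  {"x": 0.5, "y": 1.5, "z": 25, "rx": 0, "ry": 0, "rz": 0.5},
  {"x": 0.5, "y": 1.5, "z": 55, "rx": 0, "ry": 0, "rz": 0.5},
  {"x": 0.5, "y": 1.5, "z": 85, "rx": 0, "ry": 0, "rz": 0.5},
  {"x": 0.5, "y": 1.5, "z": 108, "rx": 0, "ry": 0, "rz": 0.5},
  {"x": 0.5, "y": 1.5, "z": 118, "rx": 0, "ry": 0, "rz": 0.5},
  {"x": 0.5, "y": 1.5, "z": 122, "rx": 0, "ry": 0, "rz": 0.5},
  {"x": 0.5, "y": 1.5, "z": 122, "rx": 0, "ry": 0, "rz": 0.5},
  {"x": 0.5, "y": 1.5, "z": 122, "rx": 0, "ry": 0, "rz": 0.5},
])

```text
clock: 18.73
position: [0.6853, 0.1132, 0.0393]
eef_rot: [0.0, 0.672, 0.74, 0.0]
force: [-0.2, -0.2, -3.6]
gripper_width: 0.507
grip_force: 41.9
```

```bash
python3 -c "
from h import *
st()"
```

```text
t 18.73 p [685.3 113.2  39.3] yaw 95.48 zax [ 5.e-04 -2.e-04 -1.e+00] j [ 0.164  0.609 -0.045  0.916 -0.     1.639] F [-0.2 -0.2 -3.6] M [-0.01 -0.04  0.03] w 0.507 g 41.9
```

Request:
carry_out([
  {"x": 0, "y": 0, "z": 2, "rx": 0, "ry": 0, "rz": 0},
  {"x": 0, "y": 0, "z": 3.3, "rx": 0, "ry": 0, "rz": 0},
  {"x": 0, "y": 0, "z": 3.3, "rx": 0, "ry": 0, "rz": 0},
  {"x": 0, "y": 0, "z": 3.3, "rx": 0, "ry": 0, "rz": 0},
])

```text
clock: 19.07
position: [0.6854, 0.1139, 0.0358]
eef_rot: [0.001, 0.672, 0.74, 0.0]
force: [1.2, -0.7, 3.0]
gripper_width: 0.505
grip_force: 42.5
```

Request:
carry_out([
  {"x": 0, "y": 0, "z": 0, "rx": 0, "ry": 0, "rz": 0},
  {"x": 0, "y": 0, "z": 0, "rx": 0, "ry": 0, "rz": 0},
  {"x": 0, "y": 0, "z": 0, "rx": 0, "ry": 0, "rz": 0},
  {"x": 0, "y": 0, "z": -15, "rx": 0, "ry": 0, "rz": 0},
  {"x": 0, "y": 0, "z": -40, "rx": 0, "ry": 0, "rz": 0},
  {"x": 0, "y": 0, "z": -80, "rx": 0, "ry": 0, "rz": 0},
  {"x": 0, "y": 0, "z": -120, "rx": 0, "ry": 0, "rz": 0},
  {"x": 0, "y": 0, "z": -150, "rx": 0, "ry": 0, "rz": 0},
], gripper=0.61)

```text
clock: 19.73
position: [0.6851, 0.1141, 0.1877]
eef_rot: [0.0, 0.672, 0.74, 0.0]
force: [1.2, 0.1, 0.0]
gripper_width: 0.606
grip_force: 0.0
```

Run:
```python
from h import *
s=cap('scene','box1.png');t=cap('top'); st()
for o in cartons(t): print(o)
print('scene')
for o in cartons(s): print(o)
go(.4485,-.199,.09,57.9); go(.35,-.199,.2,57.9)
```

```text
t 19.83 p [688.2 114.6 191.6] yaw 95.54 zax [ 0.0091  0.0014 -1.    ] j [ 0.165  0.509  0.15   1.203 -0.     1.639] F [ 0.8 -0.4 -0.6] M [0.01 0.01 0.01] w 0.608 g 0.0
([239.0, 234.0], 498, 0.0617, [681.1, 89.8, 72.2, 47.6, -84.7])
([417.0, 268.0], 716, 0.0445, [585.9, -366.8, 97.0, 52.2, -40.5])
([354.0, 323.0], 726, 0.0452, [448.0, -199.6, 95.8, 49.6, 57.9])
([412.0, 322.0], 753, 0.0408, [446.3, -351.3, 114.6, 44.7, -88.3])
scene
([304.0, 167.0], 532, 0.0407, [453.6, -349.0, 122.6, 51.3, -88.5])
([261.0, 187.0], 576, 0.0445, [592.6, -361.7, 93.3, 62.6, -40.7])
([341.0, 196.0], 567, 0.0459, [454.1, -197.5, 103.7, 53.3, 57.8])
([436.0, 254.0], 847, 0.0532, [418.6, 94.1, 187.2, 47.1, -80.4])
([335.0, 305.0], 208, 0.0526, [692.0, 34.8, 74.4, 16.6, 6.5])
([362.0, 327.0], 1340, 0.0627, [691.9, 117.3, 121.7, 58.5, -84.7])
([350.0, 347.0], 675, 0.0534, [740.2, 127.9, 189.7, 20.1, -84.6])
shift [-289.  -269.8   99. ] rot [ 0.5 -0.2 37.6] rows 9.8
shift [-279.5 -366.8  -11.9] rot [ 0.5 -0.2 37.6] rows 11.1
```

View pics/box1.png

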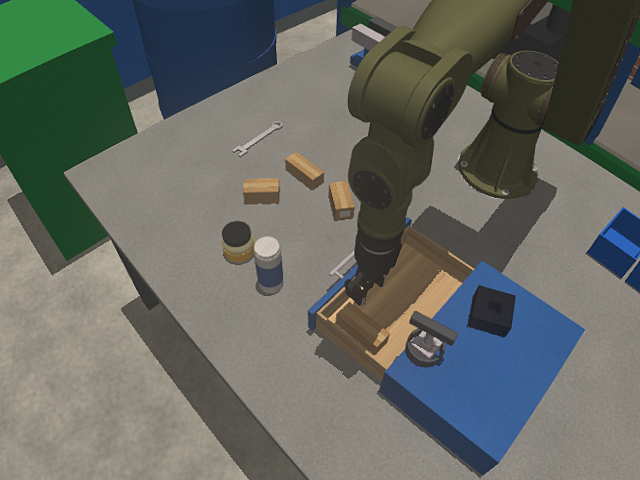

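The picture shows the first carton flat in the drawer at (362,325). Next is the short carton near (0.448, -0.20).

Request:
carry_out([
  {"x": -230, "y": -215, "z": 0, "rx": 0, "ry": 0, "rz": 37.5},
  {"x": -230, "y": -215, "z": 0, "rx": 0, "ry": 0, "rz": 37.5},
  {"x": -230, "y": -215, "z": 0, "rx": 0, "ry": 0, "rz": 37.5},
  {"x": -230, "y": -215, "z": 0, "rx": 0, "ry": 0, "rz": 37.5},
  {"x": -230, "y": -215, "z": 0, "rx": 0, "ry": 0, "rz": 37.5},
  {"x": -230, "y": -215, "z": 0, "rx": 0, "ry": 0, "rz": 37.5},
  {"x": -230, "y": -215, "z": 0, "rx": 0, "ry": 0, "rz": 37.5},
  {"x": -230, "y": -215, "z": 0, "rx": 0, "ry": 0, "rz": 37.5},
], gripper=0.9)

```text
clock: 20.5
position: [0.4894, -0.1381, 0.1843]
eef_rot: [-0.0, 0.875, 0.484, -0.002]
force: [-0.3, 0.2, -0.9]
gripper_width: 0.902
grip_force: 0.0
```

```bash
python3 -c "
from h import *
st(); go(.4485,-.199,.09,57.9)"
```

```text
t 20.5 p [ 489.4 -138.1  184.3] yaw 57.92 zax [-0.0035 -0.0013 -1.    ] j [-0.274  0.17  -0.341  1.063 -0.002  1.857] F [-0.3  0.2 -0.9] M [-0.05  0.02 -0.04] w 0.902 g 0.0
shift [-73.   -2.1  94.5] rot [-0.1  0.2  0. ] rows 2.9
```

Request:
carry_out([
  {"x": -30, "y": -2, "z": 20, "rx": 0, "ry": 0, "rz": 0},
  {"x": -60, "y": -2, "z": 45, "rx": 0, "ry": 0, "rz": 0},
  {"x": -73, "y": -2, "z": 75, "rx": 0, "ry": 0, "rz": 0},
  {"x": -73, "y": -2, "z": 94, "rx": 0, "ry": 0, "rz": 0},
  {"x": -73, "y": -2, "z": 94, "rx": 0, "ry": 0, "rz": 0},
  {"x": -73, "y": -2, "z": 94, "rx": 0, "ry": 0, "rz": 0},
  {"x": -73, "y": -2, "z": 94, "rx": 0, "ry": 0, "rz": 0},
])

```text
clock: 21.08
position: [0.4529, -0.1967, 0.0919]
eef_rot: [0.0, 0.874, 0.485, -0.001]
force: [-0.5, -0.2, 0.6]
gripper_width: 0.896
grip_force: 0.0
```

```bash
python3 -c "
from h import *
st(); go(.4485,-.199,.014,57.9)
t=cap('scene')
for o in cartons(t): print(o)"
```

```text
t 21.08 p [ 452.9 -196.7   91.9] yaw 58.07 zax [-7.e-04 -8.e-04 -1.e+00] j [-4.090e-01  2.210e-01 -5.070e-01  8.430e-01 -1.000e-03  1.719e+00] F [-0.5 -0.2  0.6] M [-0.    0.05  0.01] w 0.896 g 0.0
shift [-4.2 -2.5 77.9] rot [-0.   0.1  0.2] rows 1.9
([303.0, 167.0], 495, 0.0408, [453.2, -348.5, 123.6, 50.4, -88.5])
([260.0, 187.0], 563, 0.0444, [591.7, -362.6, 94.4, 58.9, -41.6])
([341.0, 196.0], 571, 0.046, [454.9, -195.8, 107.1, 52.4, 57.5])
([403.0, 266.0], 1495, 0.053, [560.6, 109.4, 325.4, 179.3, 4.7])
([367.0, 337.0], 1151, 0.0632, [700.5, 140.7, 121.4, 48.7, -83.0])
([351.0, 348.0], 661, 0.0531, [739.9, 131.1, 183.2, 20.4, -84.5])
```

Request:
carry_out([
  {"x": -4.2, "y": -2.5, "z": 25, "rx": 0, "ry": 0, "rz": 0.2},
  {"x": -4.2, "y": -2.5, "z": 50, "rx": 0, "ry": 0, "rz": 0.2},
  {"x": -4.2, "y": -2.5, "z": 70, "rx": 0, "ry": 0, "rz": 0.2},
  {"x": -4.2, "y": -2.5, "z": 78, "rx": 0, "ry": 0, "rz": 0.2},
  {"x": -4.2, "y": -2.5, "z": 78, "rx": 0, "ry": 0, "rz": 0.2},
  {"x": -4.2, "y": -2.5, "z": 78, "rx": 0, "ry": 0, "rz": 0.2},
])

```text
clock: 21.63
position: [0.4485, -0.1991, 0.014]
eef_rot: [0.0, 0.875, 0.484, -0.001]
force: [-0.1, 0.1, 0.4]
gripper_width: 0.902
grip_force: 0.0
```

Request:
carry_out([
  {"x": 0, "y": 0, "z": 0, "rx": 0, "ry": 0, "rz": 0},
  {"x": 0, "y": 0, "z": 0, "rx": 0, "ry": 0, "rz": 0},
  {"x": 0, "y": 0, "z": 0, "rx": 0, "ry": 0, "rz": 0},
  {"x": 0, "y": 0, "z": 0, "rx": 0, "ry": 0, "rz": 0},
  {"x": 0, "y": 0, "z": 0, "rx": 0, "ry": 0, "rz": 0},
], gripper=0.35)

```text
clock: 22.05
position: [0.4492, -0.1997, 0.0148]
eef_rot: [0.001, 0.875, 0.484, 0.0]
force: [0.8, 0.3, 5.4]
gripper_width: 0.584
grip_force: 41.8
```

```bash
python3 -c "
from h import *
st(); go(.4663,.0929,.16,95.6)"
```

```text
t 22.05 p [ 449.2 -199.7   14.8] yaw 57.84 zax [ 0.0014 -0.0018 -1.    ] j [-4.180e-01  3.120e-01 -5.980e-01  6.590e-01 -1.000e-03  1.714e+00] F [0.8 0.3 5.4] M [0.09 0.01 0.04] w 0.584 g 41.8
shift [ 256.7 -141.  -145.7] rot [  0.1   0.1 -37.8] rows 7.8
```

Request:
carry_out([
  {"x": 0, "y": 0, "z": -20, "rx": 0, "ry": 0, "rz": 0},
  {"x": 0, "y": 0, "z": -60, "rx": 0, "ry": 0, "rz": 0},
  {"x": 0, "y": 0, "z": -100, "rx": 0, "ry": 0, "rz": 0},
  {"x": 10, "y": -5, "z": -138, "rx": 0, "ry": 0, "rz": -5},
  {"x": 42, "y": -23, "z": -146, "rx": 0, "ry": 0, "rz": -12},
  {"x": 76, "y": -42, "z": -146, "rx": 0, "ry": 0, "rz": -19},
  {"x": 110, "y": -60, "z": -146, "rx": 0, "ry": 0, "rz": -26},
  {"x": 144, "y": -79, "z": -146, "rx": 0, "ry": 0, "rz": -33},
])

```text
clock: 22.72
position: [0.4578, -0.0337, 0.1602]
eef_rot: [0.0, 0.7, 0.714, -0.0]
force: [0.9, 0.5, -0.3]
gripper_width: 0.58
grip_force: 42.9
```

```bash
python3 -c "
from h import *
st(); go(.4663,.0929,.16,95.6)"
```

```text
t 22.72 p [457.8 -33.7 160.2] yaw 91.11 zax [ 5.e-04 -7.e-04 -1.e+00] j [-7.300e-02  9.400e-02 -4.880e-01  9.890e-01 -1.000e-03  1.478e+00] F [ 0.9  0.5 -0.3] M [-0.04 -0.1   0.07] w 0.58 g 42.9
shift [1.264e+02 1.090e+01 1.000e-01] rot [ 0.   0.  -4.5] rows 3.0
```

Request:
carry_out([
  {"x": 35, "y": 3, "z": 0, "rx": 0, "ry": 0, "rz": -4.5},
  {"x": 70, "y": 6, "z": 0, "rx": 0, "ry": 0, "rz": -4.5},
  {"x": 105, "y": 9, "z": 0, "rx": 0, "ry": 0, "rz": -4.5},
  {"x": 126, "y": 11, "z": 0, "rx": 0, "ry": 0, "rz": -4.5},
  {"x": 126, "y": 11, "z": 0, "rx": 0, "ry": 0, "rz": -4.5},
  {"x": 126, "y": 11, "z": 0, "rx": 0, "ry": 0, "rz": -4.5},
  {"x": 126, "y": 11, "z": 0, "rx": 0, "ry": 0, "rz": -4.5},
])

```text
clock: 23.3
position: [0.4665, 0.0907, 0.1591]
eef_rot: [-0.0, 0.673, 0.739, -0.001]
force: [-0.5, 0.1, -1.4]
gripper_width: 0.578
grip_force: 42.8
```

```bash
python3 -c "
from h import *
st(); go(.4663,.0929,.037,95.6)"
```

```text
t 23.3 p [466.5  90.7 159.1] yaw 95.35 zax [-0.0017 -0.0011 -1.    ] j [ 1.93e-01  1.27e-01 -4.53e-01  9.93e-01 -1.00e-03  1.67e+00] F [-0.5  0.1 -1.4] M [ 0.03  0.01 -0.  ] w 0.578 g 42.8
shift [  2.3   0.2 122.1] rot [-0.1  0.1 -0.3] rows 2.9
```

Request:
carry_out([
  {"x": 2, "y": 0, "z": 25, "rx": 0, "ry": 0, "rz": -0.3},
  {"x": 2, "y": 0, "z": 55, "rx": 0, "ry": 0, "rz": -0.3},
  {"x": 2, "y": 0, "z": 85, "rx": 0, "ry": 0, "rz": -0.3},
  {"x": 2, "y": 0, "z": 106, "rx": 0, "ry": 0, "rz": -0.3},
  {"x": 2, "y": 0, "z": 117, "rx": 0, "ry": 0, "rz": -0.3},
  {"x": 2, "y": 0, "z": 121, "rx": 0, "ry": 0, "rz": -0.3},
  {"x": 2, "y": 0, "z": 122, "rx": 0, "ry": 0, "rz": -0.3},
  {"x": 2, "y": 0, "z": 122, "rx": 0, "ry": 0, "rz": -0.3},
])

```text
clock: 23.97
position: [0.4667, 0.0918, 0.0373]
eef_rot: [-0.0, 0.672, 0.74, -0.001]
force: [0.3, -0.3, -1.1]
gripper_width: 0.579
grip_force: 42.9
```

```bash
python3 -c "
from h import *
st()"
```

```text
t 23.97 p [466.7  91.8  37.3] yaw 95.52 zax [-1.4e-03 -8.0e-04 -1.0e+00] j [ 1.950e-01  2.580e-01 -6.080e-01  7.060e-01 -1.000e-03  1.669e+00] F [ 0.3 -0.3 -1.1] M [0.   0.03 0.04] w 0.579 g 42.9
```

Request:
carry_out([
  {"x": 0, "y": 0, "z": 1.5, "rx": 0, "ry": 0, "rz": 0},
  {"x": 0, "y": 0, "z": 1.5, "rx": 0, "ry": 0, "rz": 0},
  {"x": 0, "y": 0, "z": 1.5, "rx": 0, "ry": 0, "rz": 0},
])

```text
clock: 24.22
position: [0.4669, 0.0923, 0.0368]
eef_rot: [0.0, 0.672, 0.741, -0.0]
force: [-3.3, -1.8, 9.9]
gripper_width: 0.575
grip_force: 45.7
```

Request:
carry_out([
  {"x": 0, "y": 0, "z": 0, "rx": 0, "ry": 0, "rz": 0},
  {"x": 0, "y": 0, "z": 0, "rx": 0, "ry": 0, "rz": 0},
  {"x": 0, "y": 0, "z": 0, "rx": 0, "ry": 0, "rz": 0},
  {"x": 0, "y": 0, "z": -15, "rx": 0, "ry": 0, "rz": 0},
  {"x": 0, "y": 0, "z": -40, "rx": 0, "ry": 0, "rz": 0},
  {"x": 0, "y": 0, "z": -80, "rx": 0, "ry": 0, "rz": 0},
  {"x": 0, "y": 0, "z": -120, "rx": 0, "ry": 0, "rz": 0},
  {"x": 0, "y": 0, "z": -150, "rx": 0, "ry": 0, "rz": 0},
], gripper=0.68)

```text
clock: 24.88
position: [0.466, 0.093, 0.1877]
eef_rot: [-0.001, 0.672, 0.741, -0.001]
force: [1.6, -0.3, 0.6]
gripper_width: 0.68
grip_force: 0.0
```

Run:
```python
from h import *
s=cap('scene');t=cap('top'); st()
for o in cartons(t): print(o)
print('scene')
for o in cartons(s): print(o)
go(.586,-.367,.09,139.5);go(.446,-.3513,.09,91.6)
```

```text
t 24.98 p [469.2  93.7 190.3] yaw 95.62 zax [ 0.0052  0.0012 -1.    ] j [ 0.197  0.104 -0.405  1.057  0.     1.67 ] F [ 1.2 -0.3 -0.4] M [ 0.02 -0.03 -0.02] w 0.681 g 0.0
([221.0, 229.0], 835, 0.0619, [692.6, 136.2, 116.7, 48.3, -83.7])
([417.0, 268.0], 712, 0.0443, [585.7, -367.2, 97.0, 51.4, -40.5])
([249.0, 317.0], 375, 0.0668, [466.7, 67.4, 50.3, 49.2, 6.2])
([412.0, 322.0], 760, 0.041, [446.2, -350.8, 115.4, 44.6, -88.3])
scene
([304.0, 167.0], 525, 0.0404, [453.3, -349.2, 122.7, 51.1, -88.5])
([261.0, 187.0], 574, 0.0445, [592.0, -362.9, 93.3, 62.7, -39.0])
([410.0, 266.0], 2504, 0.0608, [564.8, 112.6, 321.6, 177.9, 5.0])
([367.0, 337.0], 1155, 0.063, [700.4, 140.9, 121.8, 48.7, -83.0])
([351.0, 348.0], 649, 0.0531, [739.6, 131.1, 183.1, 20.3, -84.3])
shift [-470.    70.6  100.3] rot [  0.3   0.1 -43.9] rows 11.6
shift [-440.6  -67.2   99.6] rot [ 0.3 -0.   4. ] rows 11.0
```

Request:
carry_out([
  {"x": -300, "y": 45, "z": 0, "rx": 0, "ry": 0, "rz": -43.5},
  {"x": -300, "y": 45, "z": 0, "rx": 0, "ry": 0, "rz": -43.5},
  {"x": -300, "y": 45, "z": 0, "rx": 0, "ry": 0, "rz": -43.5},
  {"x": -300, "y": 45, "z": 0, "rx": 0, "ry": 0, "rz": -43.5},
  {"x": -300, "y": 45, "z": 0, "rx": 0, "ry": 0, "rz": -43.5},
  {"x": -300, "y": 45, "z": 0, "rx": 0, "ry": 0, "rz": -43.5},
  {"x": -300, "y": 45, "z": 0, "rx": 0, "ry": 0, "rz": -43.5},
  {"x": -300, "y": 45, "z": 0, "rx": 0, "ry": 0, "rz": -43.5},
], gripper=0.9)

```text
clock: 25.65
position: [0.5397, -0.2028, 0.184]
eef_rot: [-0.002, 0.348, 0.938, -0.0]
force: [1.2, 0.3, 0.3]
gripper_width: 0.903
grip_force: 0.0
```

```bash
python3 -c "
from h import *
st(); go(.5865,-.3665,.09,139.5)"
```

```text
t 25.65 p [ 539.7 -202.8  184. ] yaw 139.33 zax [-4.2e-03  6.0e-04 -1.0e+00] j [-3.590e-01  2.960e-01 -1.800e-01  1.099e+00 -1.000e-03  3.510e-01] F [1.2 0.3 0.3] M [ 0.01 -0.04 -0.  ] w 0.903 g 0.0
shift [-142.5  -93.4   93.7] rot [-0.1 -0.2 -0.2] rows 4.7
```

Request:
carry_out([
  {"x": -30, "y": -20, "z": 0, "rx": 0, "ry": 0, "rz": 0},
  {"x": -60, "y": -40, "z": 10, "rx": 0, "ry": 0, "rz": 0},
  {"x": -90, "y": -60, "z": 25, "rx": 0, "ry": 0, "rz": 0},
  {"x": -120, "y": -80, "z": 45, "rx": 0, "ry": 0, "rz": 0},
  {"x": -142.5, "y": -93.4, "z": 70, "rx": 0, "ry": 0, "rz": 0},
  {"x": -142.5, "y": -93.4, "z": 92, "rx": 0, "ry": 0, "rz": 0},
  {"x": -142.5, "y": -93.4, "z": 92, "rx": 0, "ry": 0, "rz": 0},
  {"x": -142.5, "y": -93.4, "z": 92, "rx": 0, "ry": 0, "rz": 0},
])

```text
clock: 26.32
position: [0.5848, -0.3635, 0.0906]
eef_rot: [-0.004, 0.349, 0.937, 0.0]
force: [-0.1, 0.1, 0.4]
gripper_width: 0.9
grip_force: 0.0
```

```bash
python3 -c "
from h import *
t=cap('scene'); t=cap('scene'); st(); go(.5865,-.3665,.014,139.5)
for o in cartons(t)[:3]: print(o)"
```

```text
t 26.42 p [ 587.3 -364.1   94.2] yaw 139.17 zax [-1.8e-03 -2.0e-04 -1.0e+00] j [-5.540e-01  5.600e-01  6.000e-03  1.018e+00 -1.000e-03  1.580e-01] F [-0.1 -0.2 -0.1] M [ 0.03 -0.04  0.01] w 0.901 g 0.0
shift [-1.  -2.2 80.2] rot [-0.1 -0.1 -0.3] rows 1.9
([304.0, 167.0], 529, 0.0405, [453.3, -349.6, 121.8, 51.0, -88.5])
([261.0, 187.0], 520, 0.0446, [591.7, -362.4, 94.6, 58.9, -41.6])
([410.0, 266.0], 2504, 0.0606, [564.6, 113.1, 321.6, 178.1, 5.3])
```

Request:
carry_out([
  {"x": -1, "y": -2.2, "z": 25, "rx": 0, "ry": 0, "rz": -0.3},
  {"x": -1, "y": -2.2, "z": 50, "rx": 0, "ry": 0, "rz": -0.3},
  {"x": -1, "y": -2.2, "z": 70, "rx": 0, "ry": 0, "rz": -0.3},
  {"x": -1, "y": -2.2, "z": 80, "rx": 0, "ry": 0, "rz": -0.3},
  {"x": -1, "y": -2.2, "z": 80, "rx": 0, "ry": 0, "rz": -0.3},
  {"x": -1, "y": -2.2, "z": 80, "rx": 0, "ry": 0, "rz": -0.3},
])

```text
clock: 26.92
position: [0.5871, -0.3669, 0.0148]
eef_rot: [-0.0, 0.346, 0.938, -0.001]
force: [-1.6, -0.8, 0.5]
gripper_width: 0.899
grip_force: 0.0
```

Request:
carry_out([
  {"x": 0, "y": 0, "z": 0, "rx": 0, "ry": 0, "rz": 0},
  {"x": 0, "y": 0, "z": 0, "rx": 0, "ry": 0, "rz": 0},
  {"x": 0, "y": 0, "z": 0, "rx": 0, "ry": 0, "rz": 0},
  {"x": 0, "y": 0, "z": 0, "rx": 0, "ry": 0, "rz": 0},
  {"x": 0, "y": 0, "z": 0, "rx": 0, "ry": 0, "rz": 0},
], gripper=0.35)

```text
clock: 27.33
position: [0.5878, -0.3681, 0.0157]
eef_rot: [0.001, 0.347, 0.938, -0.001]
force: [-0.6, 0.2, 5.6]
gripper_width: 0.578
grip_force: 43.7
```

```bash
python3 -c "
from h import *
st(); go(.6116,.1071,.16,95.6)"
```

```text
t 27.33 p [ 587.8 -368.1   15.7] yaw 139.44 zax [ 0.001  -0.0024 -1.    ] j [-0.559  0.628 -0.072  0.869 -0.001  0.149] F [-0.6  0.2  5.6] M [0.07 0.19 0.02] w 0.578 g 43.7
shift [ 290.6  376.3 -145.4] rot [-0.   0.2 43.8] rows 11.9
```

Request:
carry_out([
  {"x": 0, "y": 0, "z": -20, "rx": 0, "ry": 0, "rz": 0},
  {"x": 0, "y": 0, "z": -60, "rx": 0, "ry": 0, "rz": 0},
  {"x": 0, "y": 0, "z": -100, "rx": 0, "ry": 0, "rz": 0},
  {"x": 12, "y": 10, "z": -136, "rx": 0, "ry": 0, "rz": 6},
  {"x": 37, "y": 39, "z": -145, "rx": 0, "ry": 0, "rz": 12},
  {"x": 61, "y": 71, "z": -145, "rx": 0, "ry": 0, "rz": 18},
  {"x": 85, "y": 103, "z": -145, "rx": 0, "ry": 0, "rz": 24},
  {"x": 109, "y": 135, "z": -145, "rx": 0, "ry": 0, "rz": 30},
])

```text
clock: 28.0
position: [0.5916, -0.1924, 0.1592]
eef_rot: [-0.0, 0.58, 0.815, -0.0]
force: [0.7, 0.7, -2.4]
gripper_width: 0.581
grip_force: 42.8
```

```bash
python3 -c "
from h import *
st(); go(.6116,.1071,.16,95.6)"
```

```text
t 28.0 p [ 591.6 -192.4  159.2] yaw 109.08 zax [-6.e-04 -7.e-04 -1.e+00] j [-3.140e-01  3.900e-01 -1.050e-01  1.076e+00 -1.000e-03  9.240e-01] F [ 0.7  0.7 -2.4] M [ 0.07 -0.07 -0.04] w 0.581 g 42.8
shift [276.5 116.8  -1. ] rot [-0.   0.  13.5] rows 7.2
```

Request:
carry_out([
  {"x": 36, "y": 15, "z": -1, "rx": 0, "ry": 0, "rz": 2},
  {"x": 73, "y": 31, "z": -1, "rx": 0, "ry": 0, "rz": 4},
  {"x": 110, "y": 46, "z": -1, "rx": 0, "ry": 0, "rz": 6},
  {"x": 147, "y": 62, "z": -1, "rx": 0, "ry": 0, "rz": 8},
  {"x": 184, "y": 78, "z": -1, "rx": 0, "ry": 0, "rz": 10},
  {"x": 221, "y": 93, "z": -1, "rx": 0, "ry": 0, "rz": 12},
  {"x": 255, "y": 108, "z": -1, "rx": 0, "ry": 0, "rz": 13.5},
  {"x": 276.5, "y": 116.8, "z": -1, "rx": 0, "ry": 0, "rz": 13.5},
])

```text
clock: 28.67
position: [0.6097, 0.1097, 0.1595]
eef_rot: [-0.001, 0.669, 0.743, -0.0]
force: [0.0, -0.3, -2.5]
gripper_width: 0.582
grip_force: 42.8
```

Request:
carry_out([
  {"x": 0, "y": 0, "z": 0, "rx": 0, "ry": 0, "rz": 0},
  {"x": 0, "y": 0, "z": 0, "rx": 0, "ry": 0, "rz": 0},
  {"x": 0, "y": 0, "z": 0, "rx": 0, "ry": 0, "rz": 0},
])

```text
clock: 28.92
position: [0.6097, 0.1055, 0.1592]
eef_rot: [-0.0, 0.669, 0.743, -0.001]
force: [-0.4, -0.2, -3.4]
gripper_width: 0.577
grip_force: 42.7
```

```bash
python3 -c "
from h import *
st(); go(.6116,.1071,.0377,95.6)"
```

```text
t 28.92 p [609.7 105.5 159.2] yaw 95.95 zax [-0.002  -0.0012 -1.    ] j [ 1.720e-01  3.860e-01 -1.120e-01  1.075e+00 -1.000e-03  1.639e+00] F [-0.4 -0.2 -3.4] M [0.05 0.03 0.01] w 0.577 g 42.7
shift [  1.6   2.3 121.5] rot [-0.1  0.1  0.3] rows 2.9
```

Request:
carry_out([
  {"x": 1.5, "y": 1, "z": 25, "rx": 0, "ry": 0, "rz": 0.3},
  {"x": 1.5, "y": 1, "z": 55, "rx": 0, "ry": 0, "rz": 0.3},
  {"x": 1.5, "y": 1, "z": 85, "rx": 0, "ry": 0, "rz": 0.3},
  {"x": 1.5, "y": 1, "z": 106, "rx": 0, "ry": 0, "rz": 0.3},
  {"x": 1.5, "y": 1, "z": 116, "rx": 0, "ry": 0, "rz": 0.3},
  {"x": 1.5, "y": 1, "z": 120, "rx": 0, "ry": 0, "rz": 0.3},
  {"x": 1.5, "y": 1, "z": 121, "rx": 0, "ry": 0, "rz": 0.3},
  {"x": 1.5, "y": 1, "z": 121, "rx": 0, "ry": 0, "rz": 0.3},
])

```text
clock: 29.58
position: [0.6115, 0.1068, 0.0392]
eef_rot: [0.0, 0.672, 0.741, -0.0]
force: [0.4, 0.1, -2.4]
gripper_width: 0.577
grip_force: 42.8
```

```bash
python3 -c "
from h import *
st()"
```

```text
t 29.58 p [611.5 106.8  39.2] yaw 95.58 zax [-1.e-04 -3.e-04 -1.e+00] j [ 0.173  0.487 -0.253  0.831 -0.     1.647] F [ 0.4  0.1 -2.4] M [-0.02 -0.01  0.04] w 0.577 g 42.8
```

Request:
carry_out([
  {"x": 0, "y": 0, "z": 1, "rx": 0, "ry": 0, "rz": 0},
  {"x": 0, "y": 0, "z": 2, "rx": 0, "ry": 0, "rz": 0},
  {"x": 0, "y": 0, "z": 2, "rx": 0, "ry": 0, "rz": 0},
])

```text
clock: 29.83
position: [0.612, 0.1074, 0.0377]
eef_rot: [0.001, 0.672, 0.741, 0.0]
force: [0.1, -0.5, 3.7]
gripper_width: 0.577
grip_force: 43.6
```

Request:
carry_out([
  {"x": 0, "y": 0, "z": 0, "rx": 0, "ry": 0, "rz": 0},
  {"x": 0, "y": 0, "z": 0, "rx": 0, "ry": 0, "rz": 0},
  {"x": 0, "y": 0, "z": 0, "rx": 0, "ry": 0, "rz": 0},
  {"x": 0, "y": 0, "z": -15, "rx": 0, "ry": 0, "rz": 0},
  {"x": 0, "y": 0, "z": -40, "rx": 0, "ry": 0, "rz": 0},
  {"x": 0, "y": 0, "z": -80, "rx": 0, "ry": 0, "rz": 0},
  {"x": 0, "y": 0, "z": -120, "rx": 0, "ry": 0, "rz": 0},
  {"x": 0, "y": 0, "z": -150, "rx": 0, "ry": 0, "rz": 0},
], gripper=0.67)

```text
clock: 30.5
position: [0.6114, 0.1077, 0.1894]
eef_rot: [0.0, 0.671, 0.741, 0.0]
force: [1.2, -0.1, 0.5]
gripper_width: 0.668
grip_force: 0.0
```

Run:
```python
from h import *
s=cap('scene');t=cap('top'); st()
for o in cartons(t): print(o)
go(.446,-.3513,.09,91.6)
```

```text
t 30.6 p [614.6 108.3 192.7] yaw 95.65 zax [ 0.0086  0.0013 -1.    ] j [ 0.174  0.368 -0.06   1.135 -0.     1.647] F [ 0.1  0.5 -0.2] M [-0.04 -0.04 -0.01] w 0.672 g 0.0
([233.0, 228.0], 392, 0.0615, [695.7, 107.6, 59.0, 48.3, -83.3])
([241.0, 262.0], 424, 0.0667, [609.3, 86.9, 59.9, 49.7, -83.9])
([243.0, 318.0], 600, 0.067, [465.0, 82.6, 79.5, 50.3, -83.8])
([412.0, 322.0], 755, 0.0412, [446.2, -351.3, 114.3, 44.6, -88.3])
shift [-440.8 -213.9  100.7] rot [ 0.5 -0.   4. ] rows 12.0
```

Request:
carry_out([
  {"x": -294, "y": -143, "z": 0, "rx": 0, "ry": 0, "rz": 4},
  {"x": -294, "y": -143, "z": 0, "rx": 0, "ry": 0, "rz": 4},
  {"x": -294, "y": -143, "z": 0, "rx": 0, "ry": 0, "rz": 4},
  {"x": -294, "y": -143, "z": 0, "rx": 0, "ry": 0, "rz": 4},
  {"x": -294, "y": -143, "z": 0, "rx": 0, "ry": 0, "rz": 4},
  {"x": -294, "y": -143, "z": 0, "rx": 0, "ry": 0, "rz": 4},
  {"x": -294, "y": -143, "z": 0, "rx": 0, "ry": 0, "rz": 4},
  {"x": -294, "y": -143, "z": 0, "rx": 0, "ry": 0, "rz": 4},
], gripper=0.85)

```text
clock: 31.27
position: [0.4958, -0.2012, 0.186]
eef_rot: [-0.001, 0.697, 0.717, -0.001]
force: [0.9, -0.1, -0.4]
gripper_width: 0.85
grip_force: 0.0
```

```bash
python3 -c "
from h import *
st(); go(.4465,-.3513,.09,91.6)"
```

```text
t 31.27 p [ 495.8 -201.2  186. ] yaw 91.6 zax [-2.3e-03 -8.0e-04 -1.0e+00] j [-0.384  0.217 -0.279  1.077 -0.002  1.158] F [ 0.9 -0.1 -0.4] M [-0.02 -0.09  0.02] w 0.85 g 0.0
shift [-148.6  -53.3   96.2] rot [-0.1  0.   0. ] rows 4.4
```

Request:
carry_out([
  {"x": -36, "y": -13, "z": 0, "rx": 0, "ry": 0, "rz": 0},
  {"x": -72, "y": -26, "z": 10, "rx": 0, "ry": 0, "rz": 0},
  {"x": -108, "y": -39, "z": 25, "rx": 0, "ry": 0, "rz": 0},
  {"x": -140, "y": -52, "z": 50, "rx": 0, "ry": 0, "rz": 0},
  {"x": -146, "y": -53, "z": 80, "rx": 0, "ry": 0, "rz": 0},
  {"x": -146, "y": -53, "z": 95, "rx": 0, "ry": 0, "rz": 0},
  {"x": -146, "y": -53, "z": 95, "rx": 0, "ry": 0, "rz": 0},
  {"x": -146, "y": -53, "z": 95, "rx": 0, "ry": 0, "rz": 0},
])

```text
clock: 31.93
position: [0.4474, -0.3459, 0.0906]
eef_rot: [-0.002, 0.697, 0.717, -0.001]
force: [0.5, 0.0, -0.4]
gripper_width: 0.85
grip_force: 0.0
```

```bash
python3 -c "
from h import *
t=cap('scene'); t=cap('scene'); st(); go(.4465,-.3513,.012,91.6)
for o in cartons(t)[:3]: print(o)"
```

```text
t 32.03 p [ 449.2 -346.7   92.7] yaw 91.68 zax [-6.0e-04 -1.3e-03 -1.0e+00] j [-0.656  0.345 -0.333  0.892 -0.001  0.885] F [-0.5 -0.7 -0.1] M [ 0.02 -0.03 -0.02] w 0.852 g 0.0
shift [-4.4 -2.8 80.7] rot [-0.   0.1  0.1] rows 1.9
([305.0, 168.0], 493, 0.0405, [453.3, -347.9, 122.0, 51.1, -88.5])
([410.0, 266.0], 2530, 0.0607, [564.8, 113.0, 321.7, 177.7, 5.1])
([384.0, 305.0], 1223, 0.0667, [619.9, 112.6, 104.5, 68.6, -84.1])
```

Request:
carry_out([
  {"x": -4.4, "y": -2.8, "z": 25, "rx": 0, "ry": 0, "rz": 0.1},
  {"x": -4.4, "y": -2.8, "z": 50, "rx": 0, "ry": 0, "rz": 0.1},
  {"x": -4.4, "y": -2.8, "z": 70, "rx": 0, "ry": 0, "rz": 0.1},
  {"x": -4.4, "y": -2.8, "z": 80, "rx": 0, "ry": 0, "rz": 0.1},
  {"x": -4.4, "y": -2.8, "z": 80, "rx": 0, "ry": 0, "rz": 0.1},
  {"x": -4.4, "y": -2.8, "z": 80, "rx": 0, "ry": 0, "rz": 0.1},
])

```text
clock: 32.53
position: [0.4463, -0.3512, 0.0126]
eef_rot: [0.0, 0.697, 0.717, -0.001]
force: [0.3, -0.9, 0.1]
gripper_width: 0.853
grip_force: 0.0
```

Request:
carry_out([
  {"x": 0, "y": 0, "z": 0, "rx": 0, "ry": 0, "rz": 0},
  {"x": 0, "y": 0, "z": 0, "rx": 0, "ry": 0, "rz": 0},
  {"x": 0, "y": 0, "z": 0, "rx": 0, "ry": 0, "rz": 0},
  {"x": 0, "y": 0, "z": 0, "rx": 0, "ry": 0, "rz": 0},
  {"x": 0, "y": 0, "z": 0, "rx": 0, "ry": 0, "rz": 0},
], gripper=0.3)

```text
clock: 32.95
position: [0.4473, -0.352, 0.0136]
eef_rot: [0.001, 0.697, 0.717, -0.0]
force: [0.4, 0.9, 5.7]
gripper_width: 0.501
grip_force: 42.2
```

```bash
python3 -c "
from h import *
st(); go(.539,.100,.16,95.6)"
```

```text
t 32.95 p [ 447.3 -352.    13.6] yaw 91.55 zax [ 0.0017 -0.0022 -1.    ] j [-0.666  0.433 -0.413  0.722 -0.001  0.877] F [0.4 0.9 5.7] M [ 0.22 -0.14 -0.  ] w 0.501 g 42.2
shift [ 449.   104.1 -147.3] rot [ 0.1  0.1 -4. ] rows 11.6
```

Request:
carry_out([
  {"x": 0, "y": 0, "z": -20, "rx": 0, "ry": 0, "rz": 0},
  {"x": 0, "y": 0, "z": -60, "rx": 0, "ry": 0, "rz": 0},
  {"x": 0, "y": 0, "z": -100, "rx": 0, "ry": 0, "rz": 0},
  {"x": 16, "y": 4, "z": -137, "rx": 0, "ry": 0, "rz": -1},
  {"x": 50, "y": 12, "z": -147, "rx": 0, "ry": 0, "rz": -2},
  {"x": 89, "y": 21, "z": -147, "rx": 0, "ry": 0, "rz": -3},
  {"x": 128, "y": 30, "z": -147, "rx": 0, "ry": 0, "rz": -4},
  {"x": 167, "y": 39, "z": -147, "rx": 0, "ry": 0, "rz": -4},
])

```text
clock: 33.62
position: [0.4802, -0.1817, 0.1592]
eef_rot: [-0.0, 0.672, 0.74, -0.001]
force: [1.0, 0.3, -3.1]
gripper_width: 0.507
grip_force: 42.5
```

```bash
python3 -c "
from h import *
st(); go(.539,.100,.16,95.6)"
```

```text
t 33.62 p [ 480.2 -181.7  159.2] yaw 95.51 zax [-9.e-04 -8.e-04 -1.e+00] j [-3.610e-01  1.950e-01 -3.710e-01  1.006e+00 -1.000e-03  1.114e+00] F [ 1.   0.3 -3.1] M [ 0.02 -0.08 -0.07] w 0.507 g 42.5
shift [274.8  85.6  -1.1] rot [-0.1  0.  -0.1] rows 6.9
```

Request:
carry_out([
  {"x": 38, "y": 12, "z": -1, "rx": 0, "ry": 0, "rz": 0},
  {"x": 76, "y": 24, "z": -1, "rx": 0, "ry": 0, "rz": 0},
  {"x": 114, "y": 36, "z": -1, "rx": 0, "ry": 0, "rz": 0},
  {"x": 152, "y": 48, "z": -1, "rx": 0, "ry": 0, "rz": 0},
  {"x": 190, "y": 60, "z": -1, "rx": 0, "ry": 0, "rz": 0},
  {"x": 228, "y": 72, "z": -1, "rx": 0, "ry": 0, "rz": 0},
  {"x": 258, "y": 82, "z": -1, "rx": 0, "ry": 0, "rz": 0},
  {"x": 273, "y": 85.6, "z": -1, "rx": 0, "ry": 0, "rz": 0},
])

```text
clock: 34.28
position: [0.5397, 0.1008, 0.1595]
eef_rot: [-0.001, 0.671, 0.742, 0.0]
force: [0.5, -0.8, -2.9]
gripper_width: 0.507
grip_force: 42.4
```

Request:
carry_out([
  {"x": 0, "y": 0, "z": 0, "rx": 0, "ry": 0, "rz": 0},
  {"x": 0, "y": 0, "z": 0, "rx": 0, "ry": 0, "rz": 0},
  {"x": 0, "y": 0, "z": 0, "rx": 0, "ry": 0, "rz": 0},
])

```text
clock: 34.53
position: [0.5386, 0.0963, 0.1591]
eef_rot: [-0.0, 0.672, 0.74, -0.001]
force: [0.6, 0.3, -3.9]
gripper_width: 0.509
grip_force: 42.5
```

```bash
python3 -c "
from h import *
t=cap('scene');st(); go(.539,.100,.0356,95.6)
o=np.array([.587,-.031]);e=np.array([-.9952,-.0976]);p=cloud(t);z=p[...,2]
b=(p[...,:2]-o)@e; a=(p[...,:2]-o)@np.array([-.0976,.9952])
m=(z>.058)&(z<.072)&(a>90)&(a<.2)
m=(z>.058)&(z<.072)&(a>.09)&(a<.18)
h,ed=np.histogram(b[m],bins=np.arange(-.17,.17,.01)); print(list(zip((ed*1000).round().astype(int).tolist(),h.tolist())))"
```

```text
t 34.58 p [538.7  95.9 159.2] yaw 95.48 zax [-0.0023 -0.0012 -1.    ] j [ 1.770e-01  2.570e-01 -2.910e-01  1.025e+00 -1.000e-03  1.652e+00] F [-0.6  0.1 -3.1] M [ 0.05 -0.01 -0.03] w 0.507 g 42.5
shift [  4.2   1.  123.6] rot [-0.1  0.1 -0.1] rows 3.0
[(-170, 114), (-160, 25), (-150, 163), (-140, 165), (-130, 155), (-120, 154), (-110, 59), (-100, 0), (-90, 0), (-80, 0), (-70, 124), (-60, 149), (-50, 162), (-40, 162), (-30, 149), (-20, 109), (-10, 0), (0, 0), (10, 0), (20, 0), (30, 0), (40, 0), (50, 0), (60, 0), (70, 0), (80, 29), (90, 16), (100, 20), (110, 15), (120, 24), (130, 6), (140, 0), (150, 111)]
```

Request:
carry_out([
  {"x": 4, "y": 0.3, "z": 25, "rx": 0, "ry": 0, "rz": 0},
  {"x": 4, "y": 0.3, "z": 55, "rx": 0, "ry": 0, "rz": 0},
  {"x": 4, "y": 0.3, "z": 85, "rx": 0, "ry": 0, "rz": 0},
  {"x": 4, "y": 0.3, "z": 106, "rx": 0, "ry": 0, "rz": 0},
  {"x": 4, "y": 0.3, "z": 116, "rx": 0, "ry": 0, "rz": 0},
  {"x": 4, "y": 0.3, "z": 121, "rx": 0, "ry": 0, "rz": 0},
  {"x": 4, "y": 0.3, "z": 122.5, "rx": 0, "ry": 0, "rz": 0},
  {"x": 4, "y": 0.3, "z": 122.5, "rx": 0, "ry": 0, "rz": 0},
])

```text
clock: 35.25
position: [0.5397, 0.1005, 0.0376]
eef_rot: [-0.0, 0.672, 0.74, -0.0]
force: [0.4, 0.8, -3.5]
gripper_width: 0.508
grip_force: 42.4
```

```bash
python3 -c "
from h import *
st()"
```

```text
t 35.25 p [539.7 100.5  37.6] yaw 95.49 zax [-5.e-04 -4.e-04 -1.e+00] j [ 0.184  0.374 -0.437  0.76  -0.     1.659] F [ 0.4  0.8 -3.5] M [-0.   -0.   -0.03] w 0.508 g 42.4
```

Request:
carry_out([
  {"x": 0, "y": 0, "z": 1.2, "rx": 0, "ry": 0, "rz": 0},
  {"x": 0, "y": 0, "z": 2.5, "rx": 0, "ry": 0, "rz": 0},
  {"x": 0, "y": 0, "z": 2.5, "rx": 0, "ry": 0, "rz": 0},
])

```text
clock: 35.5
position: [0.5403, 0.101, 0.0356]
eef_rot: [0.0, 0.672, 0.74, 0.0]
force: [0.7, -0.9, -0.3]
gripper_width: 0.511
grip_force: 42.8
```

Request:
carry_out([
  {"x": 0, "y": 0, "z": 0, "rx": 0, "ry": 0, "rz": 0},
  {"x": 0, "y": 0, "z": 0, "rx": 0, "ry": 0, "rz": 0},
  {"x": 0, "y": 0, "z": 0, "rx": 0, "ry": 0, "rz": 0},
  {"x": 0, "y": 0, "z": -15, "rx": 0, "ry": 0, "rz": 0},
  {"x": 0, "y": 0, "z": -40, "rx": 0, "ry": 0, "rz": 0},
  {"x": 0, "y": 0, "z": -80, "rx": 0, "ry": 0, "rz": 0},
  {"x": 0, "y": 0, "z": -110, "rx": 0, "ry": 0, "rz": 0},
  {"x": 0, "y": 0, "z": -120, "rx": 0, "ry": 0, "rz": 0},
], gripper=0.6)

```text
clock: 36.17
position: [0.5418, 0.1015, 0.1594]
eef_rot: [0.002, 0.672, 0.74, 0.002]
force: [1.5, -0.2, 0.9]
gripper_width: 0.602
grip_force: 0.0
```

Request:
carry_out([
  {"x": -40, "y": 10, "z": 0, "rx": 0, "ry": 0, "rz": -7},
  {"x": -80, "y": 20, "z": 0, "rx": 0, "ry": 0, "rz": -14},
  {"x": -110, "y": 30, "z": 0, "rx": 0, "ry": 0, "rz": -21},
  {"x": -135, "y": 35, "z": 0, "rx": 0, "ry": 0, "rz": -28},
  {"x": -135, "y": 35, "z": 0, "rx": 0, "ry": 0, "rz": -35},
  {"x": -135, "y": 35, "z": 0, "rx": 0, "ry": 0, "rz": -42},
  {"x": -135, "y": 35, "z": 0, "rx": 0, "ry": 0, "rz": -49},
  {"x": -135, "y": 35, "z": 0, "rx": 0, "ry": 0, "rz": -56},
], gripper=0.35)

```text
clock: 36.83
position: [0.5867, -0.0304, 0.1536]
eef_rot: [-0.001, 0.243, 0.97, -0.001]
force: [0.8, 0.1, -0.6]
gripper_width: 0.351
grip_force: 0.0
```

Run:
```python
from h import *
s=cap('scene');t=cap('top','all4.png'); st()
for o in cartons(t): print(o)
go(.587,-.031,.13,185.6)
```

```text
t 36.93 p [586.7 -30.2 153.8] yaw 151.55 zax [-2.3e-03 -4.0e-04 -1.0e+00] j [-5.10e-02  3.33e-01 -2.00e-01  1.04e+00 -1.00e-03  4.46e-01] F [ 0.3  0.3 -0.7] M [ 0.04  0.01 -0.06] w 0.349 g 0.0
([218.0, 230.0], 730, 0.0621, [691.9, 140.9, 108.1, 48.5, -83.7])
([224.0, 263.0], 388, 0.0666, [605.8, 128.2, 51.2, 50.8, 89.8])
([224.0, 291.0], 381, 0.0631, [534.2, 129.5, 55.2, 44.8, -84.0])
([225.0, 319.0], 207, 0.0674, [461.6, 124.3, 50.3, 30.4, -0.6])
shift [-0.7 -0.6 23.8] rot [ -0.1  -0.1 -34.1] rows 4.8
```

Request:
carry_out([
  {"x": 0, "y": 0, "z": 0, "rx": 0, "ry": 0, "rz": -34},
  {"x": 0, "y": 0, "z": 0, "rx": 0, "ry": 0, "rz": -34},
  {"x": 0, "y": 0, "z": 0, "rx": 0, "ry": 0, "rz": -34},
  {"x": 0, "y": 0, "z": 0, "rx": 0, "ry": 0, "rz": -34},
  {"x": 0, "y": 0, "z": 0, "rx": 0, "ry": 0, "rz": -34},
  {"x": 0, "y": 0, "z": 0, "rx": 0, "ry": 0, "rz": -34},
  {"x": 0, "y": 0, "z": 0, "rx": 0, "ry": 0, "rz": -34},
])

```text
clock: 37.52
position: [0.5868, -0.03, 0.1541]
eef_rot: [-0.001, -0.046, 0.999, -0.0]
force: [-0.6, -0.2, 0.1]
gripper_width: 0.349
grip_force: 0.0
```

```bash
python3 -c "
from h import *
st();go(.587,-.031,.0525,185.6)"
```

```text
t 37.52 p [586.8 -30.  154.1] yaw -174.74 zax [-2.e-03 -6.e-04 -1.e+00] j [-5.10e-02  3.33e-01 -2.00e-01  1.04e+00 -1.00e-03 -1.42e-01] F [-0.6 -0.2  0.1] M [0.02 0.01 0.  ] w 0.349 g 0.0
shift [ -0.3  -1.  101.6] rot [-0.  -0.1 -0.3] rows 2.4
```

Request:
carry_out([
  {"x": 0, "y": -1, "z": 30, "rx": 0, "ry": 0, "rz": -0.3},
  {"x": 0, "y": -1, "z": 60, "rx": 0, "ry": 0, "rz": -0.3},
  {"x": 0, "y": -1, "z": 85, "rx": 0, "ry": 0, "rz": -0.3},
  {"x": 0, "y": -1, "z": 101, "rx": 0, "ry": 0, "rz": -0.3},
  {"x": 0, "y": -1, "z": 101, "rx": 0, "ry": 0, "rz": -0.3},
  {"x": 0, "y": -1, "z": 101, "rx": 0, "ry": 0, "rz": -0.3},
])

```text
clock: 38.02
position: [0.586, -0.0311, 0.0526]
eef_rot: [-0.002, -0.05, 0.999, -0.0]
force: [-0.1, -1.2, 0.5]
gripper_width: 0.347
grip_force: 0.0
```

Request:
carry_out([
  {"x": 0, "y": 0, "z": 0, "rx": 0, "ry": 0, "rz": 0},
  {"x": 0, "y": 0, "z": 0, "rx": 0, "ry": 0, "rz": 0},
  {"x": 0, "y": 0, "z": 0, "rx": 0, "ry": 0, "rz": 0},
  {"x": 0, "y": 0, "z": 0, "rx": 0, "ry": 0, "rz": 0},
  {"x": 0, "y": 0, "z": 0, "rx": 0, "ry": 0, "rz": 0},
], gripper=0.05, force=30)

```text
clock: 38.43
position: [0.5877, -0.0313, 0.0546]
eef_rot: [0.0, -0.051, 0.999, -0.0]
force: [-1.8, -0.1, 5.7]
gripper_width: 0.11
grip_force: 29.8
```

```bash
python3 -c "
from h import *
st()"
```

```text
t 38.43 p [587.7 -31.3  54.6] yaw -174.19 zax [ 2.e-04 -9.e-04 -1.e+00] j [-0.053  0.419 -0.323  0.829 -0.001 -0.154] F [-1.8 -0.1  5.7] M [-0.05  0.5  -0.05] w 0.11 g 29.8
```

Request:
carry_out([
  {"x": 0, "y": 8, "z": 0, "rx": 0, "ry": 0, "rz": 0},
  {"x": 0, "y": 22, "z": 0, "rx": 0, "ry": 0, "rz": 0},
  {"x": 0, "y": 40, "z": 0, "rx": 0, "ry": 0, "rz": 0},
  {"x": 0, "y": 60, "z": 0, "rx": 0, "ry": 0, "rz": 0},
  {"x": 0, "y": 80, "z": 0, "rx": 0, "ry": 0, "rz": 0},
  {"x": 0, "y": 100, "z": 0, "rx": 0, "ry": 0, "rz": 0},
  {"x": 0, "y": 120, "z": 0, "rx": 0, "ry": 0, "rz": 0},
  {"x": 0, "y": 138, "z": 0, "rx": 0, "ry": 0, "rz": 0},
])

```text
clock: 39.1
position: [0.5743, 0.107, 0.0546]
eef_rot: [0.001, -0.051, 0.999, -0.0]
force: [1.0, -1.7, 3.0]
gripper_width: 0.116
grip_force: 29.9
```

Request:
carry_out([
  {"x": 0, "y": 15, "z": 0, "rx": 0, "ry": 0, "rz": 0},
  {"x": 0, "y": 28, "z": 0, "rx": 0, "ry": 0, "rz": 0},
  {"x": 0, "y": 38, "z": 0, "rx": 0, "ry": 0, "rz": 0},
  {"x": 0, "y": 46, "z": 0, "rx": 0, "ry": 0, "rz": 0},
  {"x": 0, "y": 51, "z": 0, "rx": 0, "ry": 0, "rz": 0},
  {"x": 0, "y": 54, "z": 0, "rx": 0, "ry": 0, "rz": 0},
  {"x": 0, "y": 54, "z": 0, "rx": 0, "ry": 0, "rz": 0},
  {"x": 0, "y": 54, "z": 0, "rx": 0, "ry": 0, "rz": 0},
])

```text
clock: 39.77
position: [0.5691, 0.1609, 0.0546]
eef_rot: [0.001, -0.051, 0.999, 0.0]
force: [0.1, 1.0, 5.4]
gripper_width: 0.113
grip_force: 30.1
```

```bash
python3 -c "
from h import *
st()"
```

```text
t 39.77 p [569.1 160.9  54.6] yaw -174.15 zax [ 0.0017  0.001  -1.    ] j [ 0.275  0.422 -0.317  0.83   0.     0.173] F [0.1 1.  5.4] M [ 0.17 -0.16 -0.05] w 0.113 g 30.1
```

Request:
carry_out([
  {"x": 0, "y": 1, "z": 0, "rx": 0, "ry": 0, "rz": 0},
  {"x": 0, "y": 1.5, "z": 0, "rx": 0, "ry": 0, "rz": 0},
  {"x": 0, "y": 1.5, "z": 0, "rx": 0, "ry": 0, "rz": 0},
  {"x": 0, "y": 1.5, "z": 0, "rx": 0, "ry": 0, "rz": 0},
])

```text
clock: 40.1
position: [0.5691, 0.1612, 0.0545]
eef_rot: [0.001, -0.051, 0.999, -0.001]
force: [1.0, -2.6, 5.8]
gripper_width: 0.114
grip_force: 30.1
```

```bash
python3 -c "
from h import *
st()"
```

```text
t 40.1 p [569.1 161.2  54.5] yaw -174.2 zax [ 0.0019 -0.001  -1.    ] j [ 0.277  0.422 -0.317  0.83  -0.002  0.176] F [ 1.  -2.6  5.8] M [-0.46 -0.18 -0.  ] w 0.114 g 30.1
```

Request:
carry_out([
  {"x": 0, "y": 1, "z": 0, "rx": 0, "ry": 0, "rz": 0},
  {"x": 0, "y": 1.5, "z": 0, "rx": 0, "ry": 0, "rz": 0},
  {"x": 0, "y": 1.5, "z": 0, "rx": 0, "ry": 0, "rz": 0},
  {"x": 0, "y": 1.5, "z": 0, "rx": 0, "ry": 0, "rz": 0},
])

```text
clock: 40.43
position: [0.5691, 0.1612, 0.0546]
eef_rot: [0.001, -0.05, 0.999, -0.002]
force: [1.9, -7.0, 7.0]
gripper_width: 0.118
grip_force: 30.2
```

```bash
python3 -c "
from h import *
st()"
```

```text
t 40.43 p [569.1 161.2  54.6] yaw -174.25 zax [ 0.0023 -0.0039 -1.    ] j [ 0.278  0.423 -0.316  0.831 -0.004  0.178] F [ 1.9 -7.   7. ] M [-1.33 -0.27 -0.01] w 0.118 g 30.2
```

The drawer is hard shut: the position holds while the force rises. Release, rise, and turn back towards the key.

Request:
carry_out([
  {"x": 0, "y": -2.5, "z": 0, "rx": 0, "ry": 0, "rz": 0},
  {"x": 0, "y": -2.5, "z": 0, "rx": 0, "ry": 0, "rz": 0},
  {"x": 0, "y": -2.5, "z": 0, "rx": 0, "ry": 0, "rz": 0},
  {"x": 0, "y": -2.5, "z": 0, "rx": 0, "ry": 0, "rz": 0},
  {"x": 0, "y": -2.5, "z": -25, "rx": 0, "ry": 0, "rz": 0},
  {"x": 0, "y": -2.5, "z": -60, "rx": 0, "ry": 0, "rz": 0},
  {"x": 0, "y": -2.5, "z": -100, "rx": 0, "ry": 0, "rz": 0},
  {"x": 0, "y": -2.5, "z": -140, "rx": 0, "ry": 0, "rz": 0},
], gripper=0.35)

```text
clock: 41.1
position: [0.5665, 0.1605, 0.1939]
eef_rot: [-0.002, -0.051, 0.999, -0.0]
force: [0.0, 0.7, -0.9]
gripper_width: 0.355
grip_force: 0.0
```

Request:
carry_out([
  {"x": 0, "y": 0, "z": -35, "rx": 0, "ry": 0, "rz": -7},
  {"x": 0, "y": 0, "z": -70, "rx": 0, "ry": 0, "rz": -14},
  {"x": 0, "y": 0, "z": -75, "rx": 0, "ry": 0, "rz": -21},
  {"x": 0, "y": 0, "z": -75, "rx": 0, "ry": 0, "rz": -28},
  {"x": 0, "y": 0, "z": -75, "rx": 0, "ry": 0, "rz": -35},
  {"x": 0, "y": 0, "z": -75, "rx": 0, "ry": 0, "rz": -42},
  {"x": 0, "y": 0, "z": -75, "rx": 0, "ry": 0, "rz": -49},
  {"x": 0, "y": 0, "z": -75, "rx": 0, "ry": 0, "rz": -56},
])

```text
clock: 41.77
position: [0.5674, 0.1608, 0.2679]
eef_rot: [-0.001, -0.517, 0.856, 0.0]
force: [0.2, 0.1, 0.4]
gripper_width: 0.349
grip_force: 0.0
```

Run:
```python
from h import *
s=cap('scene');t=cap('top'); st();
p=cloud(s);z=p[...,2]
m=(z>.195)&(z<.22)&(np.hypot(p[...,0]-.652,p[...,1]-.25)<.055)
print('bar',m.sum(),rect(p[m]))
m=(z>.055)&(z<.08)&(abs(p[...,0]-.57)<.075)&(p[...,1]>.14)&(p[...,1]<.183); print('handle',m.sum(),rect(p[m]))
for o in cartons(t)+cartons(s): print(o)
go(.653,.2508,.265,-74)
```

```text
t 41.87 p [567.4 160.7 267.9] yaw -118.12 zax [-2.3e-03 -4.0e-04 -1.0e+00] j [ 0.276  0.285 -0.003  1.285  0.    -0.804] F [ 0.5 -0.  -0.4] M [ 0.03 -0.03 -0.  ] w 0.347 g 0.0
bar 631 [653.9 250.7  90.4  22.7 -74.4]
handle 297 [572.5 168.7 126.5  30.1   0.9]
shift [-119.8  -33.     2.6] rot [  0.1  -0.  -44.1] rows 6.2
```

Request:
carry_out([
  {"x": -30, "y": -8, "z": 0, "rx": 0, "ry": 0, "rz": -7},
  {"x": -60, "y": -16, "z": 0, "rx": 0, "ry": 0, "rz": -14},
  {"x": -90, "y": -25, "z": 0, "rx": 0, "ry": 0, "rz": -21},
  {"x": -119.8, "y": -33, "z": 0, "rx": 0, "ry": 0, "rz": -28},
  {"x": -119.8, "y": -33, "z": 0, "rx": 0, "ry": 0, "rz": -35},
  {"x": -119.8, "y": -33, "z": 0, "rx": 0, "ry": 0, "rz": -42},
  {"x": -119.8, "y": -33, "z": 0, "rx": 0, "ry": 0, "rz": -44},
  {"x": -119.8, "y": -33, "z": 0, "rx": 0, "ry": 0, "rz": -44},
], gripper=0.6)

```text
clock: 42.53
position: [0.6532, 0.2509, 0.2672]
eef_rot: [0.001, 0.797, -0.604, -0.001]
force: [0.1, -0.1, 0.0]
gripper_width: 0.601
grip_force: 0.0
```

Request:
carry_out([
  {"x": 0, "y": 0, "z": 0, "rx": 0, "ry": 0, "rz": 0},
  {"x": 0, "y": 0, "z": 0, "rx": 0, "ry": 0, "rz": 0},
  {"x": 0, "y": 0, "z": 0, "rx": 0, "ry": 0, "rz": 0},
])

```text
clock: 42.78
position: [0.6532, 0.2504, 0.268]
eef_rot: [0.001, 0.797, -0.604, -0.001]
force: [-0.1, 0.2, 0.8]
gripper_width: 0.604
grip_force: 0.0
```

```bash
python3 -c "
from h import *
st(); go(.653,.2508,.183,-74)"
```

```text
t 42.78 p [653.2 250.4 268. ] yaw -74.27 zax [-1.8e-03 -5.0e-04 -1.0e+00] j [ 0.366  0.507  0.32   1.385  0.    -1.479] F [-0.1  0.2  0.8] M [ 0.   -0.    0.01] w 0.604 g 0.0
shift [-0.4 -0.1 85. ] rot [ 0.1 -0.  -0.3] rows 2.0
```

Descend, grip, and turn clockwise (rz positive).

Request:
carry_out([
  {"x": -0.4, "y": 0, "z": 30, "rx": 0, "ry": 0, "rz": 0},
  {"x": -0.4, "y": 0, "z": 60, "rx": 0, "ry": 0, "rz": 0},
  {"x": -0.4, "y": 0, "z": 78, "rx": 0, "ry": 0, "rz": 0},
  {"x": -0.4, "y": 0, "z": 85, "rx": 0, "ry": 0, "rz": 0},
  {"x": -0.4, "y": 0, "z": 85, "rx": 0, "ry": 0, "rz": 0},
  {"x": -0.4, "y": 0, "z": 85, "rx": 0, "ry": 0, "rz": 0},
])

```text
clock: 43.28
position: [0.6533, 0.2509, 0.1838]
eef_rot: [0.0, 0.798, -0.603, -0.0]
force: [-0.1, 0.2, 1.2]
gripper_width: 0.604
grip_force: 0.0
```

Request:
carry_out([
  {"x": 0, "y": 0, "z": 0, "rx": 0, "ry": 0, "rz": 0},
  {"x": 0, "y": 0, "z": 0, "rx": 0, "ry": 0, "rz": 0},
  {"x": 0, "y": 0, "z": 0, "rx": 0, "ry": 0, "rz": 0},
  {"x": 0, "y": 0, "z": 0, "rx": 0, "ry": 0, "rz": 0},
  {"x": 0, "y": 0, "z": 0, "rx": 0, "ry": 0, "rz": 0},
], gripper=0.1, force=60)

```text
clock: 43.7
position: [0.6537, 0.2511, 0.1849]
eef_rot: [-0.0, 0.798, -0.603, 0.0]
force: [-1.0, -0.4, 6.3]
gripper_width: 0.217
grip_force: 59.0
```

```bash
python3 -c "
from h import *
st()"
```

```text
t 43.7 p [653.7 251.1 184.9] yaw -74.17 zax [ 6.e-04  4.e-04 -1.e+00] j [ 0.367  0.524  0.16   1.206  0.    -1.48 ] F [-1.  -0.4  6.3] M [-0.16  0.4  -0.11] w 0.217 g 59.0
```

Request:
carry_out([
  {"x": 0, "y": 0, "z": 1, "rx": 0, "ry": 0, "rz": 5},
  {"x": 0, "y": 0, "z": 1, "rx": 0, "ry": 0, "rz": 10},
  {"x": 0, "y": 0, "z": 1, "rx": 0, "ry": 0, "rz": 15},
  {"x": 0, "y": 0, "z": 1, "rx": 0, "ry": 0, "rz": 20},
  {"x": 0, "y": 0, "z": 1, "rx": 0, "ry": 0, "rz": 25},
  {"x": 0, "y": 0, "z": 1, "rx": 0, "ry": 0, "rz": 30},
  {"x": 0, "y": 0, "z": 1, "rx": 0, "ry": 0, "rz": 35},
  {"x": 0, "y": 0, "z": 1, "rx": 0, "ry": 0, "rz": 40},
])

```text
clock: 44.37
position: [0.6548, 0.2511, 0.1849]
eef_rot: [0.001, -0.542, 0.841, -0.001]
force: [-0.1, -1.1, 8.9]
gripper_width: 0.224
grip_force: 59.3
```

```bash
python3 -c "
from h import *
st()"
```

```text
t 44.37 p [654.8 251.1 184.9] yaw -114.4 zax [ 3.1e-03  4.0e-04 -1.0e+00] j [ 3.670e-01  5.240e-01  1.590e-01  1.203e+00 -1.000e-03 -7.780e-01] F [-0.1 -1.1  8.9] M [-0.38  0.06  0.14] w 0.224 g 59.3
```

Request:
carry_out([
  {"x": 0, "y": 0, "z": 0, "rx": 0, "ry": 0, "rz": 6},
  {"x": 0, "y": 0, "z": 0, "rx": 0, "ry": 0, "rz": 12},
  {"x": 0, "y": 0, "z": 0, "rx": 0, "ry": 0, "rz": 18},
  {"x": 0, "y": 0, "z": 0, "rx": 0, "ry": 0, "rz": 24},
  {"x": 0, "y": 0, "z": 0, "rx": 0, "ry": 0, "rz": 30},
  {"x": 0, "y": 0, "z": 0, "rx": 0, "ry": 0, "rz": 36},
  {"x": 0, "y": 0, "z": 0, "rx": 0, "ry": 0, "rz": 42},
  {"x": 0, "y": 0, "z": 0, "rx": 0, "ry": 0, "rz": 46},
])

```text
clock: 45.03
position: [0.6549, 0.2502, 0.1849]
eef_rot: [0.002, -0.17, 0.986, -0.001]
force: [0.7, -3.0, 8.4]
gripper_width: 0.221
grip_force: 59.3
```

```bash
python3 -c "
from h import *
st()"
```

```text
t 45.03 p [654.9 250.2 184.9] yaw -160.47 zax [ 0.0034 -0.0014 -1.    ] j [ 0.366  0.524  0.159  1.203 -0.003  0.025] F [ 0.7 -3.   8.4] M [-1.05  0.02  0.1 ] w 0.221 g 59.3
```

Request:
carry_out([
  {"x": 0, "y": 0, "z": 0, "rx": 0, "ry": 0, "rz": 3},
  {"x": 0, "y": 0, "z": 0, "rx": 0, "ry": 0, "rz": 5},
  {"x": 0, "y": 0, "z": 0, "rx": 0, "ry": 0, "rz": 5},
])

```text
clock: 45.28
position: [0.6548, 0.25, 0.1849]
eef_rot: [0.002, -0.129, 0.992, -0.001]
force: [-0.2, -3.2, 9.7]
gripper_width: 0.219
grip_force: 59.4
```

```bash
python3 -c "
from h import *
st()"
```

```text
t 45.28 p [654.8 250.  184.9] yaw -165.22 zax [ 0.0033 -0.0018 -1.    ] j [ 0.366  0.524  0.159  1.204 -0.003  0.108] F [-0.2 -3.2  9.7] M [-1.14  0.03  0.47] w 0.219 g 59.4
```

Torque is beginning to rise. Press a bit further to confirm the stop.

Request:
carry_out([
  {"x": 0, "y": 0, "z": 0, "rx": 0, "ry": 0, "rz": 3},
  {"x": 0, "y": 0, "z": 0, "rx": 0, "ry": 0, "rz": 5},
  {"x": 0, "y": 0, "z": 0, "rx": 0, "ry": 0, "rz": 5},
])

```text
clock: 45.53
position: [0.6549, 0.2501, 0.1849]
eef_rot: [0.002, -0.087, 0.996, -0.001]
force: [-0.7, -4.5, 9.9]
gripper_width: 0.222
grip_force: 66.8
```

```bash
python3 -c "
from h import *
st()"
```

```text
t 45.53 p [654.9 250.1 184.9] yaw -170.07 zax [ 0.0037 -0.0019 -1.    ] j [ 0.366  0.524  0.159  1.203 -0.003  0.193] F [-0.7 -4.5  9.9] M [-1.12 -0.09  1.55] w 0.222 g 66.8
```

Request:
carry_out([
  {"x": 0, "y": 0, "z": 0, "rx": 0, "ry": 0, "rz": 2},
  {"x": 0, "y": 0, "z": 0, "rx": 0, "ry": 0, "rz": 3},
  {"x": 0, "y": 0, "z": 0, "rx": 0, "ry": 0, "rz": 3},
])

```text
clock: 45.78
position: [0.6549, 0.2502, 0.185]
eef_rot: [0.002, -0.062, 0.998, -0.001]
force: [-0.1, -3.8, 10.2]
gripper_width: 0.224
grip_force: 78.2
```

```bash
python3 -c "
from h import *
st()"
```

```text
t 45.78 p [654.9 250.2 185. ] yaw -172.93 zax [ 0.0039 -0.0021 -1.    ] j [ 0.366  0.524  0.159  1.203 -0.003  0.243] F [-0.1 -3.8 10.2] M [-1.25 -0.06  2.44] w 0.224 g 78.2
```

Request:
carry_out([
  {"x": 0, "y": 0, "z": 0, "rx": 0, "ry": 0, "rz": -6},
  {"x": 0, "y": 0, "z": 0, "rx": 0, "ry": 0, "rz": -12},
  {"x": 0, "y": 0, "z": 0, "rx": 0, "ry": 0, "rz": -16},
  {"x": 0, "y": 0, "z": 0, "rx": 0, "ry": 0, "rz": -16},
], force=45)

```text
clock: 46.12
position: [0.655, 0.2509, 0.1849]
eef_rot: [0.002, -0.199, 0.98, -0.0]
force: [0.7, 0.1, 8.8]
gripper_width: 0.222
grip_force: 59.2
```

```bash
python3 -c "
from h import *
st()"
```

```text
t 46.12 p [655.  250.9 184.9] yaw -157.01 zax [ 3.5e-03  1.0e-04 -1.0e+00] j [ 3.660e-01  5.240e-01  1.600e-01  1.203e+00 -1.000e-03 -3.500e-02] F [0.7 0.1 8.8] M [-0.4  -0.17  0.04] w 0.222 g 59.2
```

Request:
carry_out([
  {"x": 0, "y": 0, "z": -8, "rx": 0, "ry": 0, "rz": 0},
  {"x": 0, "y": 0, "z": -20, "rx": 0, "ry": 0, "rz": 0},
  {"x": 0, "y": 0, "z": -40, "rx": 0, "ry": 0, "rz": 0},
  {"x": 0, "y": 0, "z": -65, "rx": 0, "ry": 0, "rz": 0},
  {"x": 0, "y": 0, "z": -75, "rx": 0, "ry": 0, "rz": 0},
  {"x": 0, "y": 0, "z": -75, "rx": 0, "ry": 0, "rz": 0},
])

```text
clock: 46.62
position: [0.6545, 0.2516, 0.2607]
eef_rot: [0.002, -0.198, 0.98, 0.0]
force: [-0.2, 0.7, -2.5]
gripper_width: 0.227
grip_force: 57.6
```

Run:
```python
from h import *
s=cap('scene');t=cap('top'); st();
p=cloud(s);z=p[...,2]
m=(z>.26)&(z<.30)&(np.hypot(p[...,0]-.654,p[...,1]-.25)<.055)
print('bar',m.sum(),rect(p[m]))
for c,n in((s,'s'),(t,'t')):
    for sat,val in((60,90),(60,110),(60,130)):
        r,k,w=light(c,(.6513,.2506),.135,.036,sat,val); print(n,'plug',r,k)
go(.4925,.2938,.258,208.5)
```

```text
t 46.72 p [653.1 251.  256.7] yaw -157.16 zax [-1.8e-03 -4.0e-04 -1.0e+00] j [ 0.367  0.508  0.296  1.36   0.    -0.032] F [ 0.2 -1.1 -3.3] M [-0.02  0.05 -0.  ] w 0.217 g 57.6
bar 629 [662.4 258.   67.4  45.9  46.1]
s plug [650.2 248.8  49.8  41.7  27. ] 189
s plug [650.2 252.2  37.7   0.   16.4] 2
s plug [0. 0. 0. 0. 0.] 0
t plug [0. 0. 0. 0. 0.] 0
t plug [0. 0. 0. 0. 0.] 0
t plug [0. 0. 0. 0. 0.] 0
shift [131.4 101.8  -1. ] rot [ 0.  -0.1 -5.7] rows 4.0
```

```bash
cat >> h.py <<'E'
def bar(c,zt):
    s=robot.observe(); o=s['position']; q=s['eef_rot']; C=R.from_quat(np.r_[q[1:],q[0]]).as_matrix()
    p=cloud(c); w=(p-o)@C; x,y=w[...,0],w[...,1]; z=p[...,2]
    for lo,hi in((-.05,-.018),(.018,.05)):
        m=(x>lo)&(x<hi)&(abs(y)<.016)&(abs(z-zt)<.006)
        if m.sum()>3: print('end',m.sum(),'x',(x[m].min()*1000).round(1),(x[m].max()*1000).round(1),'y mean',(y[m].mean()*1000).round(1),'xm',(x[m].mean()*1000).round(1),'z',(np.median(z[m])*1000).round(1))
E
python3 - <<'E'
from h import *
s=cap('scene');t=cap('top'); st()
for c in(s,t): bar(c,.281)
E
```

```text
t 46.82 p [652.3 250.6 255.1] yaw -157.16 zax [-0.0044 -0.0015 -1.    ] j [ 0.367  0.509  0.294  1.36   0.    -0.032] F [ 0.8  0.  -4.2] M [0.04 0.04 0.01] w 0.225 g 57.5
end 180 x -44.7 -18.4 y mean 1.3 xm -32.4 z 281.0
end 25 x 18.3 24.4 y mean 3.2 xm 20.1 z 280.7
end 120 x 18.2 49.0 y mean 1.5 xm 32.6 z 278.9
```

```bash
python3 -c "
from h import *
st(); go(.4921,.2935,.258,208.5)"
```

```text
t 46.82 p [652.3 250.6 255.1] yaw -157.16 zax [-0.0044 -0.0015 -1.    ] j [ 0.367  0.509  0.294  1.36   0.    -0.032] F [ 0.8  0.  -4.2] M [0.04 0.04 0.01] w 0.225 g 57.5
shift [131.  101.7  -2.2] rot [ 0.  -0.3 -5.7] rows 4.0
```

Request:
carry_out([
  {"x": 32, "y": 25, "z": -3, "rx": 0, "ry": -0.2, "rz": -5.6},
  {"x": 64, "y": 50, "z": -3, "rx": 0, "ry": -0.2, "rz": -5.6},
  {"x": 96, "y": 75, "z": -3, "rx": 0, "ry": -0.2, "rz": -5.6},
  {"x": 122, "y": 95, "z": -3, "rx": 0, "ry": -0.2, "rz": -5.6},
  {"x": 131, "y": 102, "z": -3, "rx": 0, "ry": -0.2, "rz": -5.6},
  {"x": 131, "y": 102, "z": -3, "rx": 0, "ry": -0.2, "rz": -5.6},
  {"x": 131, "y": 102, "z": -3, "rx": 0, "ry": -0.2, "rz": -5.6},
  {"x": 131, "y": 102, "z": -3, "rx": 0, "ry": -0.2, "rz": -5.6},
])

```text
clock: 47.48
position: [0.4937, 0.2938, 0.2597]
eef_rot: [0.001, -0.245, 0.969, 0.0]
force: [-0.4, -0.7, -3.5]
gripper_width: 0.218
grip_force: 57.4
```

```bash
python3 -c "
from h import *
s=cap('scene');t=cap('top');st(); go(.4921,.2935,.225,208.5)
for c,n in((s,'s'),(t,'t')):
    for sat,val in((60,90),(60,110),(60,130)):
        r,k,w=light(c,(.6513,.2506),.135,.036,sat,val); print(n,'plug',r,k)
"
```

```text
t 47.58 p [494.  293.7 259.7] yaw -151.63 zax [ 1.3e-03  5.0e-04 -1.0e+00] j [ 0.536  0.255 -0.061  1.254 -0.     0.041] F [ 0.1  0.3 -2.7] M [ 0.   -0.05 -0.05] w 0.226 g 57.4
shift [ 1.8  0.8 34.6] rot [-0.   0.1 -0.1] rows 0.8
s plug [645.9 252.5  56.8  54.5  27.1] 427
s plug [652.9 250.6  44.9  44.7 -63.2] 393
s plug [652.9 250.6  44.7  44.5  27. ] 371
t plug [649.9 250.3  46.8  46.   26.6] 338
t plug [650.  250.9  45.6  44.9  26.6] 293
t plug [650.1 251.   43.1  42.7  26.6] 237
```

The plug reads 26.8°, which matches the locked stop. Lower the key over the holder.

Request:
carry_out([
  {"x": 1.8, "y": 0.8, "z": 15, "rx": 0, "ry": 0.1, "rz": 0},
  {"x": 1.8, "y": 0.8, "z": 30, "rx": 0, "ry": 0.1, "rz": 0},
  {"x": 1.8, "y": 0.8, "z": 35, "rx": 0, "ry": 0.1, "rz": 0},
  {"x": 1.8, "y": 0.8, "z": 35, "rx": 0, "ry": 0.1, "rz": 0},
  {"x": 1.8, "y": 0.8, "z": 35, "rx": 0, "ry": 0.1, "rz": 0},
  {"x": 1.8, "y": 0.8, "z": 35, "rx": 0, "ry": 0.1, "rz": 0},
])

```text
clock: 48.08
position: [0.4917, 0.294, 0.2259]
eef_rot: [0.0, -0.245, 0.969, 0.0]
force: [0.2, 0.2, -2.5]
gripper_width: 0.221
grip_force: 57.5
```

```bash
python3 -c "
from h import *
st(); go(.4921,.2935,.21,208.5)"
```

```text
t 48.08 p [491.7 294.  225.9] yaw -151.59 zax [ 7.e-04  6.e-04 -1.e+00] j [ 0.539  0.264 -0.126  1.18   0.     0.043] F [ 0.2  0.2 -2.5] M [ 0.06  0.01 -0.01] w 0.221 g 57.5
shift [-0.1 -0.6 15.9] rot [ 0.   0.  -0.1] rows 0.4
```

Request:
carry_out([
  {"x": 0, "y": -0.6, "z": 4, "rx": 0, "ry": 0, "rz": 0},
  {"x": 0, "y": -0.6, "z": 8, "rx": 0, "ry": 0, "rz": 0},
  {"x": 0, "y": -0.6, "z": 12, "rx": 0, "ry": 0, "rz": 0},
  {"x": 0, "y": -0.6, "z": 15, "rx": 0, "ry": 0, "rz": 0},
  {"x": 0, "y": -0.6, "z": 15, "rx": 0, "ry": 0, "rz": 0},
])

```text
clock: 48.5
position: [0.491, 0.293, 0.2094]
eef_rot: [-0.0, -0.246, 0.969, -0.0]
force: [-0.1, -0.8, -4.3]
gripper_width: 0.223
grip_force: 57.4
```

```bash
python3 -c "
from h import *
st()"
```

```text
t 48.5 p [491.  293.  209.4] yaw -151.57 zax [-8.e-04 -9.e-04 -1.e+00] j [ 0.538  0.271 -0.155  1.146 -0.     0.042] F [-0.1 -0.8 -4.3] M [-0.28 -0.25  0.06] w 0.223 g 57.4
```

Request:
carry_out([
  {"x": 0, "y": 0, "z": 5, "rx": 0, "ry": 0, "rz": 0},
  {"x": 0, "y": 0, "z": 10, "rx": 0, "ry": 0, "rz": 0},
  {"x": 0, "y": 0, "z": 15, "rx": 0, "ry": 0, "rz": 0},
  {"x": 0, "y": 0, "z": 19, "rx": 0, "ry": 0, "rz": 0},
  {"x": 0, "y": 0, "z": 19, "rx": 0, "ry": 0, "rz": 0},
])

```text
clock: 48.92
position: [0.4909, 0.293, 0.19]
eef_rot: [-0.001, -0.246, 0.969, -0.0]
force: [1.0, -2.0, -4.9]
gripper_width: 0.222
grip_force: 57.3
```

```bash
python3 -c "
from h import *
st()"
```

```text
t 48.92 p [490.9 293.  190. ] yaw -151.56 zax [-1.1e-03 -9.0e-04 -1.0e+00] j [ 0.538  0.281 -0.186  1.105 -0.     0.042] F [ 1.  -2.  -4.9] M [-0.35 -0.57  0.02] w 0.222 g 57.3
```

Request:
carry_out([
  {"x": 0, "y": 0, "z": 1.5, "rx": 0, "ry": 0, "rz": 0},
  {"x": 0, "y": 0, "z": 3, "rx": 0, "ry": 0, "rz": 0},
  {"x": 0, "y": 0, "z": 3, "rx": 0, "ry": 0, "rz": 0},
])

```text
clock: 49.17
position: [0.4913, 0.2933, 0.189]
eef_rot: [0.0, -0.246, 0.969, -0.0]
force: [-0.7, -2.6, 1.1]
gripper_width: 0.222
grip_force: 58.2
```

```bash
python3 -c "
from h import *
st()"
```

```text
t 49.17 p [491.3 293.3 189. ] yaw -151.57 zax [ 4.e-04  1.e-04 -1.e+00] j [ 0.538  0.281 -0.189  1.101 -0.     0.042] F [-0.7 -2.6  1.1] M [-0.76  0.05 -0.01] w 0.222 g 58.2
```

Bottomed at TCP 0.189, as predicted. Release, rise straight up, then retreat.

Request:
carry_out([
  {"x": 0, "y": 0, "z": 0, "rx": 0, "ry": 0, "rz": 0},
  {"x": 0, "y": 0, "z": 0, "rx": 0, "ry": 0, "rz": 0},
  {"x": 0, "y": 0, "z": 0, "rx": 0, "ry": 0, "rz": 0},
  {"x": 0, "y": 0, "z": 0, "rx": 0, "ry": 0, "rz": 0},
  {"x": 0, "y": 0, "z": -15, "rx": 0, "ry": 0, "rz": 0},
  {"x": 0, "y": 0, "z": -40, "rx": 0, "ry": 0, "rz": 0},
  {"x": 0, "y": 0, "z": -70, "rx": 0, "ry": 0, "rz": 0},
  {"x": 0, "y": 0, "z": -90, "rx": 0, "ry": 0, "rz": 0},
], gripper=0.65)

```text
clock: 49.83
position: [0.4916, 0.2938, 0.2806]
eef_rot: [0.001, -0.246, 0.969, 0.001]
force: [0.2, 1.1, 0.4]
gripper_width: 0.651
grip_force: 0.0
```

Request:
carry_out([
  {"x": 20, "y": -30, "z": 0, "rx": 0, "ry": 0, "rz": 0},
  {"x": 30, "y": -70, "z": 0, "rx": 0, "ry": 0, "rz": 0},
  {"x": 40, "y": -110, "z": 0, "rx": 0, "ry": 0, "rz": 0},
  {"x": 50, "y": -145, "z": 0, "rx": 0, "ry": 0, "rz": 0},
  {"x": 60, "y": -185, "z": 0, "rx": 0, "ry": 0, "rz": 0},
  {"x": 70, "y": -225, "z": 0, "rx": 0, "ry": 0, "rz": 0},
  {"x": 80, "y": -260, "z": 0, "rx": 0, "ry": 0, "rz": 0},
  {"x": 80, "y": -260, "z": 0, "rx": 0, "ry": 0, "rz": 0},
])

```text
clock: 50.5
position: [0.5458, 0.0211, 0.2782]
eef_rot: [0.0, -0.243, 0.97, -0.001]
force: [-0.2, 0.6, 0.0]
gripper_width: 0.65
grip_force: 0.0
```

Run:
```python
from h import *
s=cap('scene','final.png');t=cap('top'); st()
for c,n in((s,'s'),(t,'t')):
    print(n,'plug',light(c,(.6513,.2506),.135,.036,60,120)[0])
    p=cloud(c);z=p[...,2]
    m=(z>.195)&(z<.23)&(np.hypot(p[...,0]-.49,p[...,1]-.293)<.055)
    print('bar',m.sum(),rect(p[m]),np.median(z[m]).round(4)) if m.sum()>5 else 0
    print(cartons(c))
    c0=dict(np.load({'s':'scene0.npz','t':'top0.npz'}[n])); reg=(p[...,0]>.45)&(p[...,0]<.66)&(p[...,1]>.14)&(p[...,1]<.19)&(z>.05)&(z<.1)
    p0=cloud(c0); reg0=(p0[...,0]>.45)&(p0[...,0]<.66)&(p0[...,1]>.14)&(p0[...,1]<.19)&(p0[...,2]>.05)&(p0[...,2]<.1)
    print('handle',rect(p[reg]),rect(p0[reg0]))
```

```text
t 50.6 p [544.9  25.5 278.1] yaw -151.74 zax [-3.e-04  8.e-04 -1.e+00] j [ 4.600e-02  1.960e-01 -9.400e-02  1.281e+00  1.000e-03 -4.470e-01] F [0.1 0.7 0.4] M [ 0.03 -0.02 -0.  ] w 0.654 g 0.0
s plug [652.8 250.7  44.7  44.5  26.8]
bar 488 [491.2 294.1  90.6  21.9  28.1] 0.213
[]
handle [ 5.439e+02  1.708e+02  1.837e+02  3.730e+01 -3.000e-01] [5.428e+02 1.710e+02 1.854e+02 3.730e+01 1.000e-01]
t plug [650.2 251.   45.1  44.6 -61.9]
bar 387 [485.9 292.8  88.9  22.8  26.9] 0.2117
[]
handle [0. 0. 0. 0. 0.] [540.  170.4 179.5  39.1  -0. ]
```

View pics/final.png

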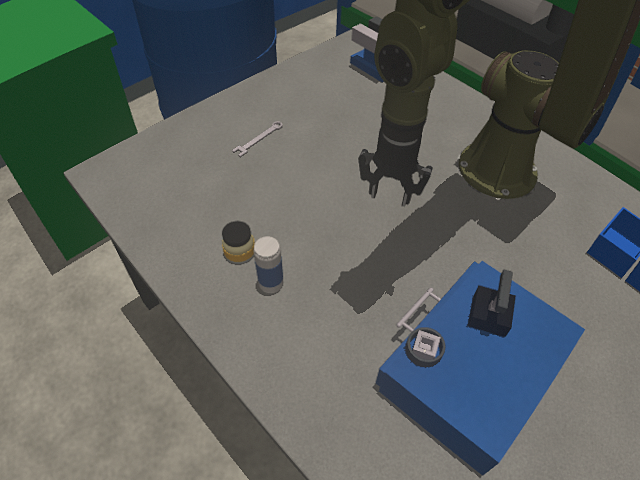

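The final picture shows the drawer shut and the lock turned, at (426,345). The key stands fully down in the holder at (500,295), with its bar top at the same height as at the start. The bench is clear of cartons, and the spray can, jar and spanner are where they were.

```bash
python3 -c "
from cell import robot
print(robot.finish_job())"
```

```text
the job is handed in; nothing more can be done
None
```

The job is handed in: all four cartons are in the drawer, which is shut and locked at the clockwise stop, and the key is back fully down in its holder with the spray can, spanner and jar untouched.

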